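Eject a goggle body from its trimming nest and rack it

ROBOT

A 6-joint arm with a two-finger parallel gripper is mounted at the origin on the work surface. World frame = base frame: x ahead of the robot, y to its left, z up, the work surface at z = 0. Lengths are in m, angles in rad, forces in N, time in s.
With the tool pointing down it reaches from about 0.225 to 0.875 m from the base axis. Payload 3.4 kg.
Tool frame: the origin (TCP) lies at the very end of the fingers, on their centre line; the grasp point (between the pads) lies 19 mm behind it; x points along the fingers, y is the direction in which the jaws open and shut, and the axes are right-handed (so a half turn about x gives the same grasp; the last joint's range is limited). The gripper opens to 85 mm and grips with 20 to 120 N. Pads are 22 mm wide; open, the fingers measure 114 mm over their backs; the gripper's body (76 mm by 85 mm) begins 54 mm behind the grasp point. The pads swing forward as they close: fully open they stand 13 mm farther back than shut.
Start: joints at [1.051, 0.276, 1.505, -0, 1.361, -0.121], TCP at [0.223, 0.53, 0.231] pointing down, gripper open.
Joint ranges: [-2.89, 2.89], [-0.75, 2.08], [0.22, 2.7], [-1.18, 4.32], [0.11, 2.71], [-2.7, 2.7]. Speed limits (rad/s): [2.57, 2.57, 3.14, 3.14, 3.14, 3.14].

INTERFACE

Orientations are given as a unit quaternion [w, x, y, z].
In Python, from rig import manip gives the robot as it stands. The module is installed in compiled form; this text tells all that it offers.
- The arm moves only by the tool play_rows, never from a script. Its argument "plan" is a list that holds one entry, the list of rows, each a list of 5 numbers: the closure, from 0 (fully open) to 1 (shut), then the shift along the tool's x, y, z in m, then the turn about the tool's x in degrees. A call has 1 to 12 rows; each row is the pose to reach, as a shift and turn from the pose measured when the call began, along the tool's axes at that moment; what a row does not reach only later rows make up. A row lasts 1/10 s, in which the tool goes at most 50 mm and 8.59 degrees, less where a joint would pass 70% of its speed; a pose out of reach is approached as far as the arm can. A call with a gripper value outside its range is refused whole. The fingers move at their own pace and stop on an object; "grip_force" is the grip in N (left out, the last holds). Time passes only in rows, so rows that repeat a pose let the fingers close. It gives the time, the measured TCP pose, the force and the opening at its end, in the units of the state.
- manip.get_state(): the state, without advancing time (a new reading comes with each control period).
- manip.get_image(name): name is "scene" or "top" or "wrist"; returns (picture, depth): 384x512x3 uint8, red, green, blue; 384x512 float32, m along the optical axis (not along the pixel's ray), 0 where there is no reading.
- manip.camera_params(name): a dict with "intrinsics" (3x3 intrinsics, pixels), "R" (3x3) and "t" (3): a world point X has camera coordinates R X + t; the wrist camera has in their place "mount" (4x4, takes a point from camera to tool coordinates, whose origin is the TCP and whose axes are the tool frame's). Camera axes: x right, y down, z forward; pixel columns grow to the right and rows downward; lengths in m; the calibration is good to about 2 mm. The wrist camera is an equidistant fisheye: a pixel r from the principal point sees the ray r / f radians off the axis. A picture is of the moment at which its call begins: read the wrist's pose just before it. camera_params takes no time and is no camera call.
- manip.sign_off(): hands the job in, once; it reports no verdict.
The state is a dict: "clock": time; "qpos": joint angles; "qd": joint speeds; "effort": joint torques, N m; "position": TCP position; "ee_rot": TCP orientation; "contact_force": force on the tool from outside, world axes, zero at the start; "moment": the same for the moment, N m; "width": finger opening in m.
Only numpy, scipy, OpenCV 4.12 (cv2) and the standard library are available. Lean on these libraries where they do the work, as an engineer would, in place of code of your own. Each camera call takes 0.05 s, during which the arm holds its last target.

TASK

Press the red plunger fully down so that the ejector pushes the teal goggle body up out of its nest and through the sprung clear flap, then take it by its raised end and stand it upright in the middle of the black mat. Let go, take it again by its lens face and back, and lower it onto the yellow mark in the red basket, lenses facing the same way as the goggle already there (away from that goggle), letting go only once it stands on the basket's floor. Keep it upright throughout, let the flap fall shut, and leave everything else where it is.

Things in the scene. Friction and masses are not known exactly. Their poses are not given: they have to be found in the camera images.
- nest: Fixed trimming nest, 110 x 220 mm dark base plate. Origin: centre of its underside on the table; x, y level. An open-topped aluminium well (outside 64 mm in x, 86 in y, top at z = 136 mm) stands centred at x 0, y +45 mm; a yellow plunger housing (52 x 52 mm, top at z 107 mm) at x 0, y -70 mm. The part sits in the well with 1.5 to 2 mm play all round and its top 6 mm below the well's top, so it cannot be gripped until ejected.
- plunger_top (a point): Centre of the top of the red mushroom plunger (44 mm across), 185 mm above the table when up. Moves straight down 65 mm to its stop, to 120 mm.
- plunger (a joint): Plunger travel in m, 0 up, 0.065 fully down. Takes about 5 to 12 N to push (sliding friction and load); it stays where it is left.
- ejector (a joint): Height in m of the ejector pad that comes up through the hole in the well's floor, linked 1:1 to the plunger: 0 to 0.065. Holds the part up by itself.
- flap (a joint): Angle in rad of the clear sprung flap with yellow edges (62 x 74 x 3 mm) over the well: 0 shut (level), stop at 1.8. Its hinge line runs along the nest's y at nest x +34 mm, z 137 mm. The rising part pushes it open with its top; it then leans against the part's back (+x face) at about 1.25 rad, and so blocks gripping the part front to back, but the part's two 62 mm apart sides (its +-y) are free. It falls shut once the part is gone.
- flap_edge (a point): Middle of the flap's free edge.
- part: The teal goggle body to move, 40 x 62 x 110 mm (x, y, z) goggle body standing on end, 0.1 to 0.2 kg. Origin: centre of its underside; z up. Two dark round lenses on its -x face (40 mm thick from there to its plain back), a 12 x 14 mm nose notch half way up its +y side, which otherwise is a flat face. At the start it stands in the well on its floor at 20 mm height, its axes parallel to the nest's; ejected, its underside is at 85 mm, its top at 195 mm, 59 mm above the well.
- part_lens (a point): Centre of the part's lens (-x) face, 20 mm in front of its axis, 55 mm above its underside.
- mat: Fixed black mat with green border line, 110 x 110 x 3 mm. Origin: centre of its underside on the table.
- red_basket: Fixed red basket, 82 x 202 x 116 mm outside (x, y, z). Origin: centre of its underside. One straight lane along its y: 70 mm wide between the tall long walls, 190 mm long, floor at 6 mm, walls 6 mm thick. A goggle in it stands with its lenses towards the basket's -y, its own +x along the basket's +y; only 4 mm is left on either side of its 62 mm width, so fingers reach it only from its lens face and back.
- red_mark (a point): Centre of the yellow mark (44 mm along the lane) on the red basket's floor, at basket x 0, y -20 mm, z 6 mm; axes as the basket's.
- neighbour: Teal goggle already standing in the red basket at about basket y +68 mm (lenses towards -y), same size as the part; leave it.
- blue_basket: Fixed blue basket, same size as the red one, origin centre of its underside; holds grey goggles; leave alone.
- grey0: Grey 40 x 62 x 110 mm (x, y, z) goggle body standing on end in the blue basket; origin centre of its underside.
- grey1: Another grey goggle in the blue basket; origin centre of its underside.
- bottle: Green bottle, 62 mm across, 200 mm tall; origin centre of its underside.
- mug: Blue mug, 76 mm across, 90 mm tall, handle at its +y; origin centre of its underside.
- stapler: Yellow stapler, 130 x 30 x 44 mm; origin centre of its underside.
- penpot: White pen pot, 72 mm across, 90 mm tall; origin centre of its underside.
- tape: Orange tape roll lying flat, 90 mm across, 22 mm high; origin centre of its underside.
Not all that is in view belongs to the job. Of the things like the mat, leave any that is purple; of the rest the larger one is meant.

How it is judged:
On the way, in this order (a step that is already met when the one before it is completed fails the run):
1. the plunger is down and the raised part stands in the well's mouth, holding the flap open (value of joint plunger above 0.058 m and value of joint ejector above 0.055 m and value of joint flap above 1 rad and z of part in the frame of nest between 0.072 and 0.095 m and horizontal distance between part and plunger_top below 0.13 m), for 0.2 s.
2. the part stands upright in the middle of the mat (centre within 35 mm), let go and at rest (horizontal distance between part and mat below 0.035 m and height (world z) of part below 0.008 m and angle between part's own z axis and vertical below 0.1 rad and contact force between the fingers and part below 0.05 N and linear speed of part below 0.03 m/s), for 0.3 s.
3. the part is on the yellow mark, down on the red basket's floor, lenses the right way, while still gripped (x of part in the frame of red_mark between -0.008 and 0.008 m and y of part in the frame of red_mark between -0.016 and 0.016 m and z of part in the frame of red_mark between -0.006 and 0.008 m and angle between part's own z axis and vertical below 0.1 rad and y of part_lens in the frame of red_mark below -0.003 m and contact force between the fingers and part above 0.5 N), for 0.05 s.
At the end, for the whole second after the job is handed in: The part stands released and at rest on the yellow mark on the red basket's floor: its centre within 16 mm along the lane and 8 mm across it, underside within 8 mm of the floor, tilt under 0.1 rad, lenses towards the basket's -y; the flap is shut (under 0.1 rad) (x of part in the frame of red_mark between -0.008 and 0.008 m and y of part in the frame of red_mark between -0.016 and 0.016 m and z of part in the frame of red_mark between -0.006 and 0.008 m and angle between part's own z axis and vertical below 0.1 rad and y of part_lens in the frame of red_mark below -0.003 m and linear speed of part below 0.02 m/s and contact force between the fingers and part below 0.05 N and value of joint flap below 0.1 rad); the robot touches nothing.
It fails at once if a bystander (other goggle, bottle, mug, stapler, pen pot, tape) is moved more than 25 mm (distance of any of neighbour, grey0, grey1, bottle, mug, stapler, penpot, tape from where it was at the start of the episode above 0.025 m).
It fails at once if a bystander is tipped over (angle between any of neighbour, grey0, grey1, bottle, mug, stapler, penpot, tape's own z axis and vertical above 0.5 rad).
It fails at once if the part is tipped (more than 0.5 rad from upright) (angle between part's own z axis and vertical above 0.5 rad).
It also fails if it takes over 72 s, if anything falls off the work surface, if the arm or the gripper's body presses on something with over 40 N, if the wrist force passes 120 N, or if a joint passes its speed limit or range.

## Working session

There is one attempt and no reset: what is moved stays moved. The work goes in short steps, Python scripts to look and compute and a tool call to move; the robot and the scene stay as the last step left them, time stands still between calls to the robot, and variables do not carry over. Pictures are saved under pics/ and viewed, and the job is handed in when it is done.

Besides the shell and the picture viewer there is one more tool, called by a JSON object that holds its "op" and its "data", one argument or row to a line. play_rows: Moves the arm, as the interface text tells. Its arguments: {"type":"object","properties":{"plan":{"type":"array","items":{"type":"array","items":{"type":"array","items":{"type":"number"}}}},"grip_force":{"type":"number"}},"required":["plan"]}

```bash
mkdir -p pics; ls; cat > h.py <<'E'
from rig import manip
import numpy as np, cv2, json
def grab(n,tag):
    st=manip.get_state(); im,d=manip.get_image(n)
    cv2.imwrite(f'pics/{tag}.png',im[:,:,::-1]); np.savez(f'pics/{tag}.npz',im=im,d=d,pos=st['position'],rot=st['ee_rot'])
    return im,d
def world(tag,cam,u,v):
    z=np.load(f'pics/{tag}.npz'); p=manip.camera_params(cam); K=np.array(p['intrinsics'])
    d=z['d'][int(round(v)),int(round(u))]
    c=np.array([(u-K[0,2])/K[0,0]*d,(v-K[1,2])/K[1,1]*d,d])
    return np.array(p['R']).T@(c-np.array(p['t']))
E
python3 - <<'E'
from h import *
print(manip.get_state())
for n in('scene','top','wrist'):
    p=manip.camera_params(n);print(n,p)
grab('scene','s0');grab('top','t0')
E
```

```text
pics
{'clock': 0.0, 'qpos': array([ 1.05097460e+00,  2.76596185e-01,  1.50613256e+00,  2.15137937e-05,
        1.36072013e+00, -1.20969027e-01]), 'qd': array([ 3.51758324e-04, -4.02596897e-04,  2.16078573e-03, -8.76459723e-04,
       -2.55868839e-05, -6.05747801e-04]), 'effort': array([ 5.71847977e-04, -4.16756880e+01, -2.45796454e+01, -5.62754963e-05,
        1.08721107e-02,  8.58589093e-07]), 'position': array([0.22302167, 0.52940699, 0.23043928]), 'ee_rot': array([ 0.69287784,  0.13946383,  0.69330533, -0.14070489]), 'contact_force': array([ 0.10622407,  0.64833356, -0.08463621]), 'moment': array([-1.85763127e-05, -4.91239734e-02, -3.38006051e-02]), 'width': 0.0853741024926392}
scene {'intrinsics': array([[485.07792011,   0.        , 254.1449804 ],
       [  0.        , 485.07792011, 193.51085096],
       [  0.        ,   0.        ,   1.        ]]), 'R': array([[ 0.07494227,  0.99713822, -0.00995077],
       [ 0.56530542, -0.05070306, -0.82332192],
       [-0.82147029,  0.05607639, -0.56748745]]), 't': array([-0.03387237, -0.18498707,  2.30698724])}
top {'intrinsics': array([[460
[... 186 characters left out ...]
01048555],
       [-0.989719  , -0.01557072, -0.14217543],
       [ 0.14198323,  0.01282822, -0.98978594]]), 't': array([-1.32369741e-03,  5.53320848e-01,  1.64666690e+00])}
wrist {'intrinsics': array([[297.31863964,   0.        , 254.2258367 ],
       [  0.        , 297.31863964, 186.64974363],
       [  0.        ,   0.        ,   1.        ]]), 'mount': array([[-2.03276453e-04, -2.64947038e-01,  9.64262944e-01,
        -1.43077772e-01],
       [ 9.99999818e-01, -6.02314418e-04,  4.53143981e-05,
         4.81086765e-05],
       [ 5.68783559e-04,  9.64262778e-01,  2.64947112e-01,
        -6.71272369e-02],
       [ 0.00000000e+00,  0.00000000e+00,  0.00000000e+00,
         1.00000000e+00]])}
```

```bash
python3 - <<'E'
import cv2
for n in('s0','t0'):
    im=cv2.imread(f'pics/{n}.png');cv2.imwrite(f'pics/{n}b.png',cv2.resize(im,(800,600),interpolation=cv2.INTER_CUBIC))
E
```

```text
(no output)
```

View pics/s0b.png

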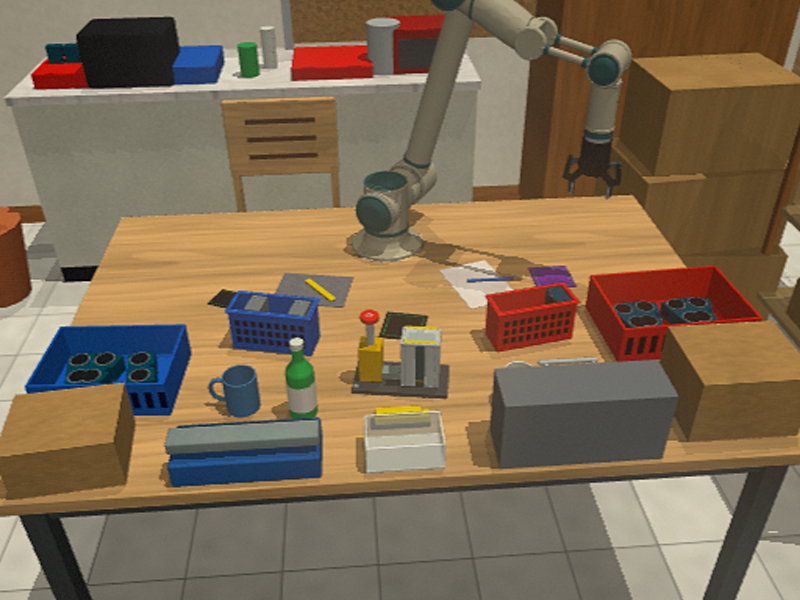

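View pics/t0b.png

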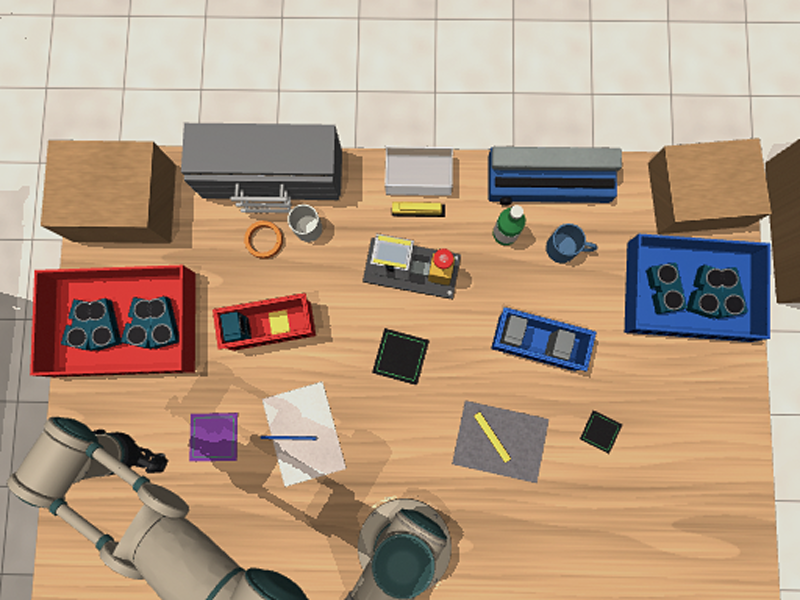

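The scene view shows the nest with red plunger at about (370,315), the well at (420,350), the red basket at (530,315). In the top view, the nest is at (412,265), the larger black mat at (400,357), the red basket with yellow mark at (265,322) and the neighbour at its left end. The small black mat at (601,432) and the purple one at (214,437) are the ones to leave alone. Next I'll enlarge these areas.

```bash
python3 - <<'E'
import cv2,numpy as np
im=cv2.imread('pics/t0.png')
def crop(x0,y0,w,h,k,name):
    c=cv2.resize(im[y0:y0+h,x0:x0+w],(w*k,h*k),interpolation=cv2.INTER_CUBIC)
    for i in range(0,w,10): cv2.putText(c,str(x0+i),(i*k,10),0,.33,(0,0,255),1);cv2.line(c,(i*k,0),(i*k,4),(0,0,255),1)
    for i in range(0,h,10): cv2.putText(c,str(y0+i),(0,i*k+4),0,.33,(0,0,255),1)
    cv2.imwrite(f'pics/{name}.png',c)
crop(225,140,80,60,10,'c_nest');crop(130,180,80,50,10,'c_bask');crop(230,200,60,50,10,'c_mat')
E
```

```text
(no output)
```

View pics/c_nest.png

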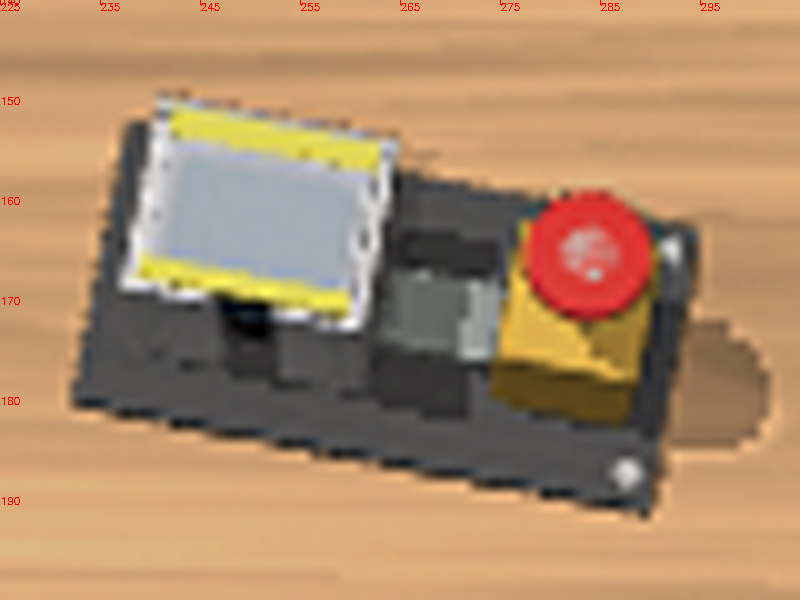

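View pics/c_bask.png

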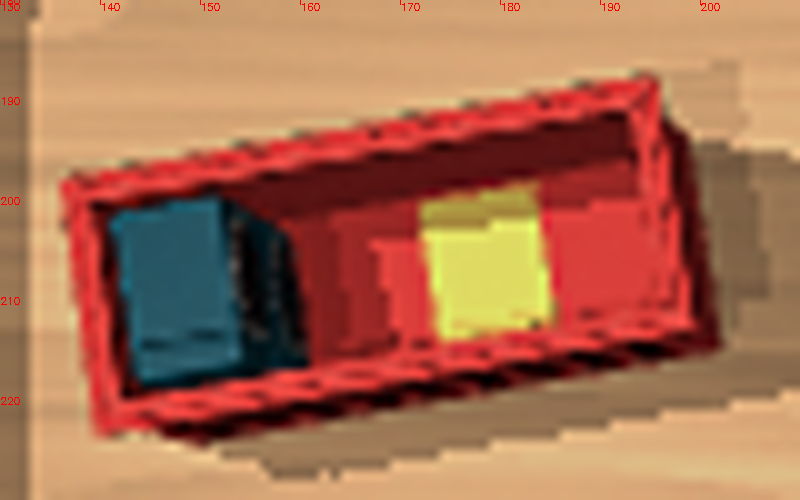

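View pics/c_mat.png

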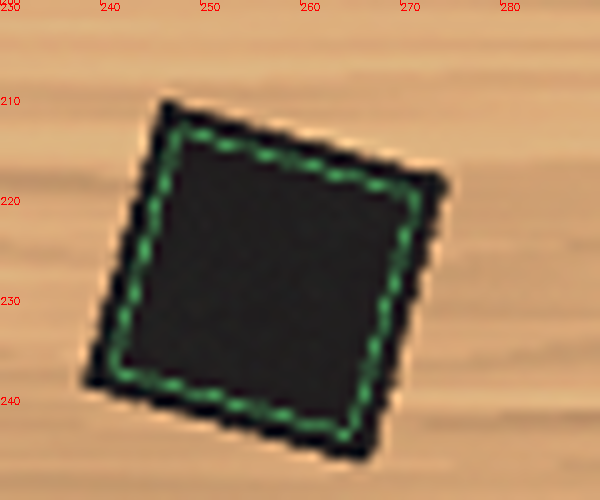

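The crops show the well's top corners at about (241,150), (264.5,154.5), (237.5,168.5), (260.5,172.5) and the plunger cap's centre at (283.7,165.2). The basket rim corners are (136.5,198), (195.5,188), (200,212), (140,223); the mat corners are (247,210), (274.5,218), (266.5,245.5), (238.5,238).

```bash
cat >> h.py <<'E'
def rayplane(cam,u,v,z):
    p=manip.camera_params(cam);K=np.array(p['intrinsics']);R=np.array(p['R']);t=np.array(p['t'])
    c=R.T@np.array([(u-K[0,2])/K[0,0],(v-K[1,2])/K[1,1],1]);o=-R.T@t
    return o+c*(z-o[2])/c[2]
E
python3 - <<'E'
from h import *
np.set_printoptions(precision=4,suppress=True)
def go(name,x0,y0,pts,z):
    P=[]
    for a,b in pts:
        u=x0+a/10-.45;v=y0+b/10-.45
        p=rayplane('top',u,v,z);P.append(p);print(name,(u,v),p,'depth',world('t0','top',u,v))
    P=np.array(P);print(' mean',P.mean(0));
    for i in range(len(P)):
        d=P[(i+1)%len(P)]-P[i];print('  len',np.linalg.norm(d),np.degrees(np.arctan2(d[1],d[0])))
go('well',225,140,[(160,95),(395,142),(362,330),(125,288)],.136)
go('plate',225,140,[(75,405),(648,515)],.012)
go('plunger',225,140,[(590,256)],.185)
go('bask',130,180,[(62,180),(655,78),(700,320),(98,435)],.116)
go('mark',130,180,[(418,205),(540,185),(553,322),(437,340)],.006)
go('mat',230,200,[(165,102),(445,180),(370,460),(85,382)],.003)
go('neigh',130,180,[(108,210),(220,197),(245,378),(140,388)],.116)
E
```

```text
well (240.55, 149.05) [0.6992 0.072  0.136 ] depth [0.7316 0.0792 0.0037]
well (264.05, 153.75) [ 0.6836 -0.0105  0.136 ] depth [ 0.6823 -0.0105  0.1412]
well (260.75, 172.55) [ 0.6166 -0.0001  0.136 ] depth [0.6207 0.0001 0.1148]
well (237.05, 168.35000000000002) [0.6302 0.0826 0.136 ] depth [0.6301 0.0826 0.1366]
 mean [0.6574 0.036  0.136 ]
  len 0.0839652111953984 -100.71885361283637
  len 0.06777344967401865 171.15435949644623
  len 0.08380572433475608 80.6554009647118
  len 0.06978838620615734 -8.748932190530622
plate (232.05, 180.05) [0.6103 0.1078 0.012 ] depth [0.6122 0.1086 0.0011]
plate (289.35, 191.05) [ 0.5721 -0.1066  0.012 ] depth [ 0.574  -0.1073 -0.0006]
 mean [0.5912 0.0006 0.012 ]
  len 0.21785469965608112 -100.1142993945405
  len 0.21785469965608112 79.8857006054595
plunger (283.55, 165.15) [ 0.6337 -0.0769  0.185 ] depth [ 0.6334 -0.0769  0.1864]
 mean [ 0.6337 -0.0769  0.185 ]
  len 0.0 0.0
bask (135.75, 197.55) [0.5248 0.436  0.116 ] depth [0.5248 0.436  0.1161]
bask (195.05, 187.35000000000002) [0.5642 0.2295 0.116 ] depth [ 0.5831  0.2479 -0.0043]
bask (199.5
[... 1235 characters left out ...]
8502 -104.70026232227936
  len 0.10712275191956425 165.77959948137251
  len 0.10899938290475523 75.732823311805
  len 0.10794289400677885 -14.681811886265757
neigh (140.35000000000002, 200.55) [0.5145 0.4193 0.116 ] depth [0.5162 0.423  0.1024]
neigh (151.55, 199.25) [0.5197 0.3803 0.116 ] depth [0.5242 0.3889 0.0813]
neigh (154.05, 217.35000000000002) [0.4564 0.3684 0.116 ] depth [0.4586 0.3742 0.0916]
neigh (143.55, 218.35000000000002) [0.4523 0.4048 0.116 ] depth [0.4523 0.4046 0.1168]
 mean [0.4857 0.3932 0.116 ]
  len 0.03936232266082351 -82.403960515493
  len 0.06440727115249253 -169.34729749807363
  len 0.03664085657079969 96.39270468113891
  len 0.06384441009230013 13.136390458965941
```

```bash
cat >> h.py <<'E'
from scipy.spatial.transform import Rotation as Ro
def pose():
    s=manip.get_state();q=s['ee_rot'];return s,np.array(s['position']),Ro.from_quat([q[1],q[2],q[3],q[0]]).as_matrix()
def plan(target,jaw=None):
    s,p,R=pose();sh=R.T@(np.array(target)-p)
    J=np.degrees(np.arctan2(R[1,1],R[0,1]))
    print('t',round(float(s['clock']),2),'pos',p,'F',s['contact_force'],'w',s['width'],'q',s['qpos'])
    print('xaxis',R[:,0],'jaw deg',J)
    print('shift',np.round(sh*1000,1),'mm')
    if jaw is not None:
        d=(jaw-J+180)%360-180
        # turn +theta about tool x (down) lowers yaw
        print('yaw change',d,'-> turn', d*np.sign(R[2,0]))
E
python3 - <<'E'
from h import *
np.set_printoptions(precision=4,suppress=True)
plan([.6337,-.0769,.26],80)
E
```

```text
t 0.1 pos [0.2231 0.5295 0.2305] F [-0.2413 -0.1156 -0.6076] w 0.08548805781283204 q [ 1.051   0.2765  1.506  -0.      1.3607 -0.121 ]
xaxis [-0.0008 -0.0014 -1.    ] jaw deg 67.14907154823032
shift [ -28.9 -399.4  613.9] mm
yaw change 12.850928451769676 -> turn -12.850928451769676
```

{"op": "play_rows", "data": {
  "plan": [
    [[1, -0.07, -0.1, 0.15, 0], [1, -0.07, -0.2, 0.31, -6], [1, -0.07, -0.4, 0.614, -13], [1, -0.07, -0.4, 0.614, -13], [1, -0.07, -0.4, 0.614, -13], [1, -0.07, -0.4, 0.614, -13], [1, -0.07, -0.4, 0.614, -13], [1, -0.07, -0.4, 0.614, -13], [1, -0.07, -0.4, 0.614, -13], [1, -0.07, -0.4, 0.614, -13], [1, -0.07, -0.4, 0.614, -13], [1, -0.07, -0.4, 0.614, -13]]
  ]
}}

```text
clock: 1.3
position: [0.5568, 0.0351, 0.2914]
ee_rot: [0.704, 0.06, 0.705, -0.061]
contact_force: [0.2, 1.2, 0.7]
width: -0.0001
```

```bash
python3 - <<'E'
from h import *
np.set_printoptions(precision=4,suppress=True)
plan([.6337,-.0769,.26],80)
E
```

```text
t 1.3 pos [0.5568 0.0351 0.2914] F [0.2048 1.1692 0.711 ] w -0.00010859781308739257 q [-0.0611  0.2233  1.4303 -0.0012  1.4893 -1.4595]
xaxis [-0.0014 -0.0011 -1.    ] jaw deg 80.13176064864645
shift [ 31.4 -97.1  95. ] mm
yaw change -0.13176064864643422 -> turn 0.13176064864643422
```

```bash
python3 - <<'E'
from h import *
grab('wrist','w1')
im=cv2.imread('pics/w1.png');cv2.imwrite('pics/w1b.png',cv2.resize(im,(800,600),interpolation=cv2.INTER_CUBIC))
z=np.load('pics/w1.npz');print(z['pos'],z['rot'],manip.get_state()['position'])
E
```

```text
[0.55680304 0.03506949 0.29135296] [ 0.70402539  0.0603986   0.70494686 -0.06123874] [0.56228628 0.02756887 0.29112362]
```

View pics/w1b.png

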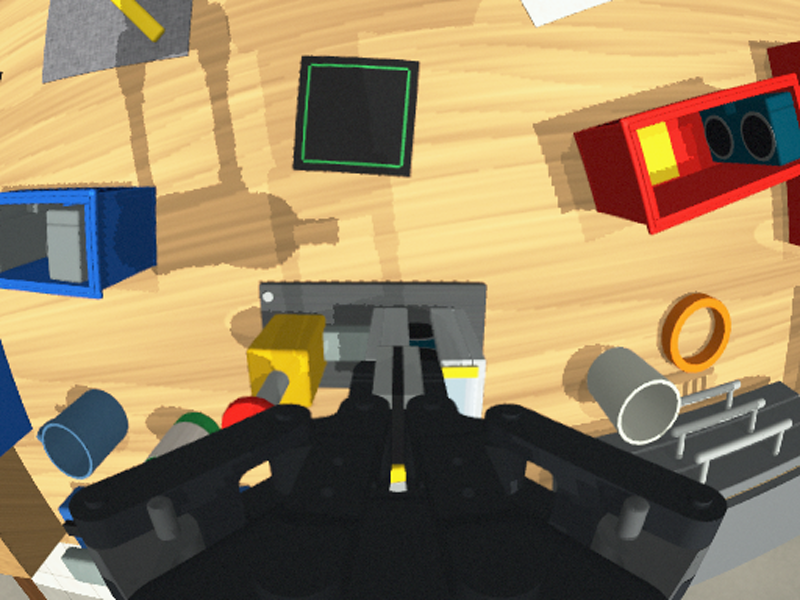

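The wrist view shows the mat at (355,115), the red basket's rim (580,130)–(650,230) with its mark at (655,150), the plunger cap at (245,410) and the well at (440,370). I'll use this as the second view.

```bash
cat >> h.py <<'E'
def wray(tag,u,v):
    z=np.load(f'pics/{tag}.npz');p=manip.camera_params('wrist');K=np.array(p['intrinsics']);M=np.array(p['mount'])
    dx,dy=(u-K[0,2]),(v-K[1,2]);r=np.hypot(dx,dy);th=r/K[0,0]
    c=np.array([dx/r*np.sin(th),dy/r*np.sin(th),np.cos(th)])
    q=z['rot'];R=Ro.from_quat([q[1],q[2],q[3],q[0]]).as_matrix()
    o=R@M[:3,3]+z['pos'];d=R@(M[:3,:3]@c)
    dep=z['d'][int(round(v)),int(round(u))]
    return o,d,o+d*dep/c[2]
def wplane(tag,u,v,zz):
    o,d,w=wray(tag,u,v);return o+d*(zz-o[2])/d[2],w
def crop(tag,x0,y0,w,h,k,name):
    im=cv2.imread(f'pics/{tag}.png')
    c=cv2.resize(im[y0:y0+h,x0:x0+w],(w*k,h*k),interpolation=cv2.INTER_CUBIC)
    for i in range(0,w,10): cv2.putText(c,str(x0+i),(i*k,10),0,.33,(0,0,255),1);cv2.line(c,(i*k,0),(i*k,4),(0,0,255),1)
    for i in range(0,h,10): cv2.putText(c,str(y0+i),(0,i*k+4),0,.33,(0,0,255),1)
    cv2.imwrite(f'pics/{name}.png',c)
E
python3 - <<'E'
from h import *
np.set_printoptions(precision=4,suppress=True)
k=.64
for n,pts,z in [('mat',[(302,57),(419,63),(411,177),(293,170)],.003),('rim',[(574,134),(651,233)],.116),('mark',[(637,130),(667,121),(680,178),(650,186)],.006),('plate',[(261,283),(486,284)],.012)]:
    P=[]
    for u,v in pts:
        a,b=wplane('w1',u*k,v*k,z);P.append(a);print(n,a,'d',b)
    print(np.mean(P,0))
crop('w1',360,30,152,120,5,'cw1')
E
```

```text
mat [ 0.3693 -0.0223  0.003 ] d [ 0.3694 -0.0223  0.0031]
mat [0.3967 0.083  0.003 ] d [0.3963 0.0831 0.0009]
mat [0.5016 0.0573 0.003 ] d [0.5016 0.0573 0.0007]
mat [ 0.4744 -0.0496  0.003 ] d [ 0.4743 -0.05    0.0011]
[0.4355 0.0171 0.003 ]
rim [0.4843 0.1745 0.116 ] d [0.4819 0.2201 0.0021]
rim [0.5641 0.2309 0.116 ] d [0.5642 0.2309 0.116 ]
[0.5242 0.2027 0.116 ]
mark [0.4832 0.2893 0.006 ] d [0.4833 0.2878 0.0086]
mark [0.4759 0.3279 0.006 ] d [0.4759 0.3277 0.0064]
mark [0.5361 0.3368 0.006 ] d [0.5353 0.3321 0.0129]
mark [0.5409 0.2974 0.006 ] d [0.5282 0.2334 0.1155]
[0.509  0.3129 0.006 ]
plate [ 0.5735 -0.1018  0.012 ] d [ 0.5739 -0.1024  0.0102]
plate [0.6117 0.1108 0.012 ] d [ 0.6152  0.1127 -0.0003]
[0.5926 0.0045 0.012 ]
```

View pics/cw1.png

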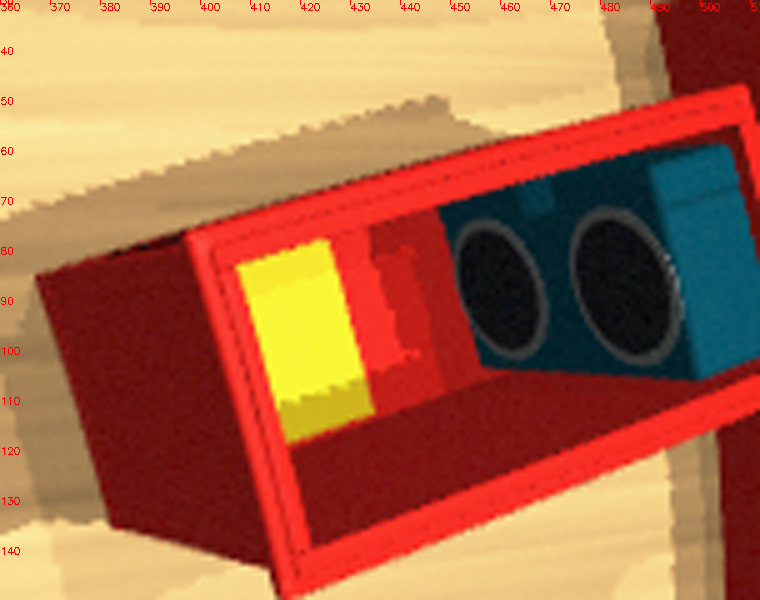

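```bash
python3 - <<'E'
from h import *
np.set_printoptions(precision=4,suppress=True)
plan([.634,-.0768,.2],80)
E
```

```text
t 1.35 pos [0.5623 0.0276 0.2911] F [ 5.1172 -4.8388  0.9936] w 0.000238579860363269 q [-0.0687  0.2283  1.4241 -0.0091  1.4843 -1.4615]
xaxis [ 0.0042 -0.0094 -0.9999] jaw deg 79.84546899401893
shift [ 92.4 -89.3  88.5] mm
yaw change 0.1545310059810845 -> turn -0.1545310059810845
```

{"op": "play_rows", "data": {
  "plan": [
    [[1, 0.02, -0.089, 0.0885, 0], [1, 0.04, -0.089, 0.0885, 0], [1, 0.04, -0.089, 0.0885, 0], [1, 0.04, -0.089, 0.0885, 0], [1, 0.04, -0.089, 0.0885, 0], [1, 0.04, -0.089, 0.0885, 0]]
  ]
}}

```text
clock: 1.95
position: [0.6334, -0.075, 0.2526]
ee_rot: [0.706, 0.059, 0.703, -0.065]
contact_force: [0.1, -0.3, 1.2]
width: 0.0001
```

```bash
python3 - <<'E'
from h import *
np.set_printoptions(precision=4,suppress=True)
plan([.634,-.0768,.117],80)
grab('wrist','w2')
im=cv2.imread('pics/w2.png');cv2.imwrite('pics/w2b.png',cv2.resize(im,(800,600),interpolation=cv2.INTER_CUBIC))
E
```

```text
t 1.95 pos [ 0.6334 -0.075   0.2526] F [ 0.1246 -0.2644  1.2032] w 5.715926754287433e-05 q [-0.2226  0.3588  1.3294 -0.0077  1.4478 -1.6157]
xaxis [ 0.0038 -0.0087 -1.    ] jaw deg 79.87331075781408
shift [135.6  -0.6   0.2] mm
yaw change 0.12668924218593247 -> turn -0.12668924218593247
```

View pics/w2b.png

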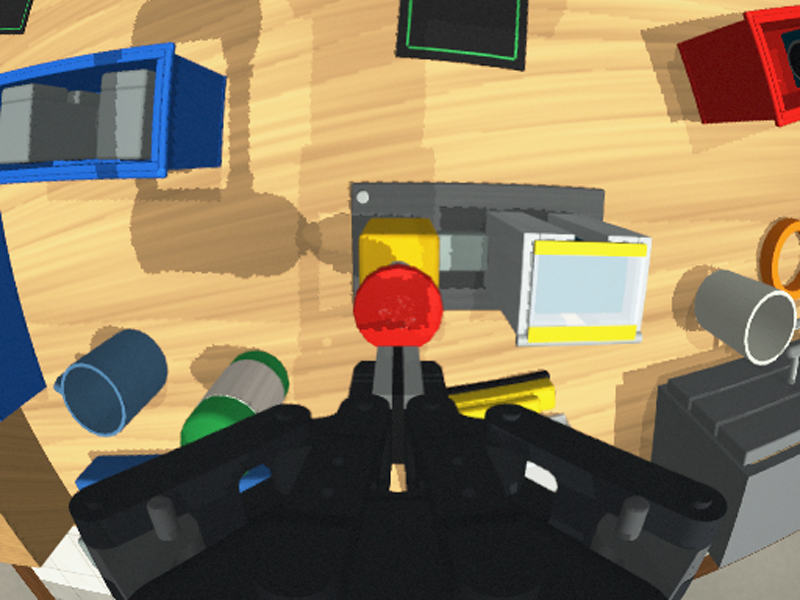

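The wrist view shows the plunger cap's centre at (398,307), directly ahead of the fingers, and the shut flap with yellow edges spanning (535,248)–(636,333). The well's rim corners are about (527,235), (651,236), (641,343), (517,345).

```bash
python3 - <<'E'
from h import *
np.set_printoptions(precision=4,suppress=True)
k=.64
for n,pts,z in [('cap',[(398,307)],.185),('flapedges',[(535,241),(647,241),(636,342),(527,341)],.14),('rim',[(527,235),(651,236),(641,343),(517,345)],.136),('plate',[(351,183),(604,190)],.012)]:
    P=[]
    for u,v in pts:
        a,b=wplane('w2',u*k,v*k,z);P.append(a);print(n,a,'d',b)
    print(np.mean(P,0))
E
```

```text
cap [ 0.6321 -0.0749  0.185 ] d [ 0.6319 -0.0749  0.1856]
[ 0.6321 -0.0749  0.185 ]
flapedges [0.6211 0.0063 0.14  ] d [ 0.5668 -0.0619  0.3953]
flapedges [0.6319 0.0798 0.14  ] d [0.6329 0.082  0.1359]
flapedges [0.6973 0.07   0.14  ] d [0.6977 0.0705 0.1391]
flapedges [ 0.6812 -0.0046  0.14  ] d [ 0.6809 -0.0047  0.1407]
[0.6578 0.0379 0.14  ]
rim [0.6177 0.003  0.136 ] d [0.6176 0.0029 0.1363]
rim [0.6301 0.0852 0.136 ] d [0.663  0.1614 0.0016]
rim [0.7009 0.076  0.136 ] d [0.7709 0.148  0.0007]
rim [ 0.6844 -0.0102  0.136 ] d [ 0.6834 -0.0107  0.1382]
[0.6583 0.0385 0.136 ]
plate [ 0.5742 -0.1048  0.012 ] d [ 0.5742 -0.105   0.0106]
plate [0.6128 0.1102 0.012 ] d [ 0.6143  0.1157 -0.0001]
[0.5935 0.0027 0.012 ]
```

{"op": "play_rows", "data": {
  "plan": [
    [[1, 0.04, -0.001, 0, 0], [1, 0.06, -0.001, 0, 0], [1, 0.072, -0.001, 0, 0], [1, 0.082, -0.001, 0, 0], [1, 0.092, -0.001, 0, 0], [1, 0.102, -0.001, 0, 0], [1, 0.112, -0.001, 0, 0], [1, 0.122, -0.001, 0, 0], [1, 0.129, -0.001, 0, 0], [1, 0.132, -0.001, 0, 0], [1, 0.132, -0.001, 0, 0]]
  ]
}}

```text
clock: 3.1
position: [0.6335, -0.0755, 0.1225]
ee_rot: [0.707, 0.059, 0.702, -0.065]
contact_force: [1.1, -0.5, -0.3]
width: 0.0001
```

```bash
python3 - <<'E'
from h import *
np.set_printoptions(precision=4,suppress=True)
plan([.634,-.0768,.117],80)
grab('scene','s1')
crop('s1',200,180,120,90,6,'s1c')
E
```

```text
t 3.1 pos [ 0.6335 -0.0755  0.1225] F [ 1.0857 -0.5461 -0.3256] w 7.802583106232172e-05 q [-0.2236  0.439   1.5324 -0.0078  1.1629 -1.6165]
xaxis [ 0.0055 -0.0086 -0.9999] jaw deg 79.98474978212407
shift [ 5.5 -1.1  0.7] mm
yaw change 0.015250217875916405 -> turn -0.015250217875916405
```

View pics/s1c.png

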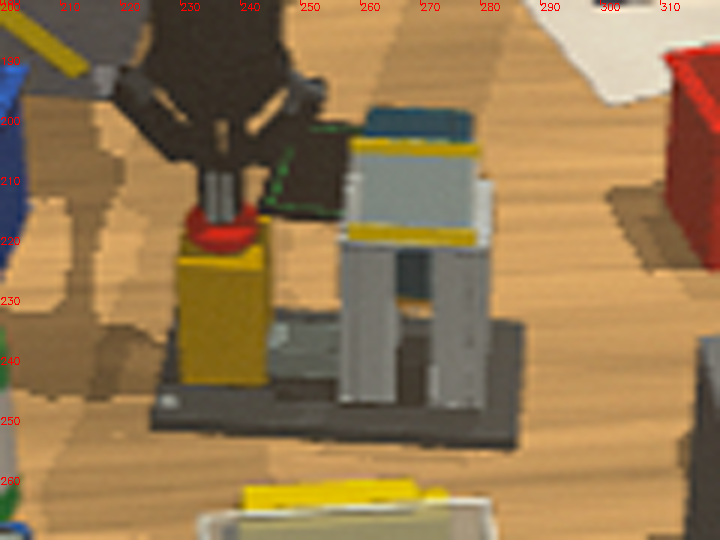

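The scene crop shows the part raised (teal top at pixel (270,200)), the flap leaning against its back, and the cap (236,216) pressed to the housing. I'll press the last 2 mm to the stop, then back off.

{"op": "play_rows", "data": {
  "plan": [
    [[1, 0.002, 0, 0, 0], [1, 0.003, 0, 0, 0], [1, 0.004, 0, 0, 0], [1, 0.004, 0, 0, 0], [1, 0.004, 0, 0, 0]]
  ]
}}

```text
clock: 3.65
position: [0.6347, -0.0763, 0.1202]
ee_rot: [0.708, 0.058, 0.701, -0.065]
contact_force: [-2.8, 0.3, 5.6]
width: 0.0001
```

{"op": "play_rows", "data": {
  "plan": [
    [[1, -0.03, 0, 0, 0], [0.5, -0.07, 0, 0, 0], [0, -0.12, 0, -0.04, 0], [0, -0.14, 0, -0.11, 0], [0, -0.14, 0, -0.11, 0], [0, -0.14, 0, -0.11, 0], [0, -0.14, 0, -0.11, 0], [0, -0.14, 0, -0.11, 0]]
  ]
}}

```text
clock: 4.45
position: [0.5262, -0.0559, 0.2588]
ee_rot: [0.708, 0.058, 0.701, -0.065]
contact_force: [0.4, -0.6, -0.5]
width: 0.0858
```

```bash
python3 - <<'E'
from h import *
np.set_printoptions(precision=4,suppress=True)
plan([.656,.0375,.26],80)
grab('wrist','w3');grab('top','t3')
im=cv2.imread('pics/w3.png');cv2.imwrite('pics/w3b.png',cv2.resize(im,(800,600),interpolation=cv2.INTER_CUBIC))
crop('t3',225,130,80,60,10,'t3c')
E
```

```text
t 4.45 pos [ 0.5262 -0.0559  0.2588] F [ 0.3717 -0.5631 -0.4605] w 0.0857502274414095 q [-0.2317  0.1857  1.5591 -0.0083  1.3847 -1.6267]
xaxis [ 0.0099 -0.0107 -0.9999] jaw deg 80.01046869004884
shift [ -0.9 114.5 111.7] mm
yaw change -0.01046869004883888 -> turn 0.01046869004883888
```

View pics/w3b.png

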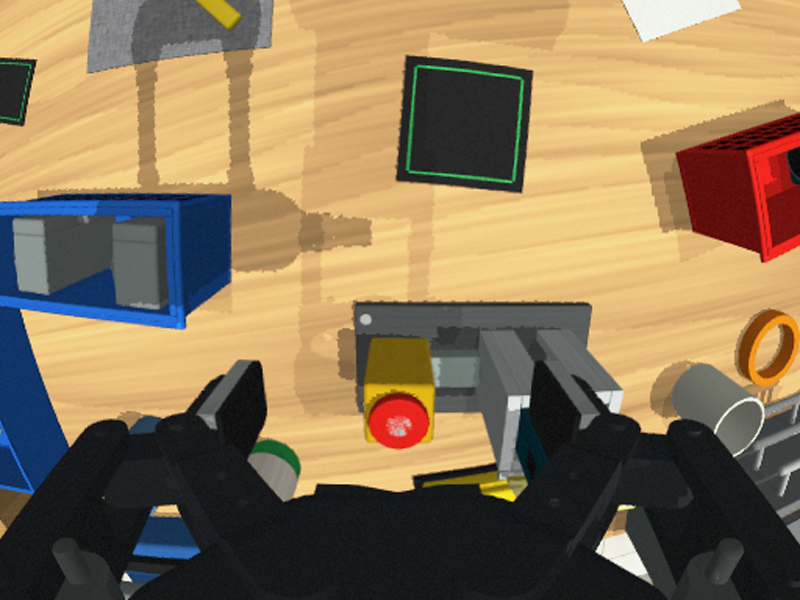

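View pics/t3c.png

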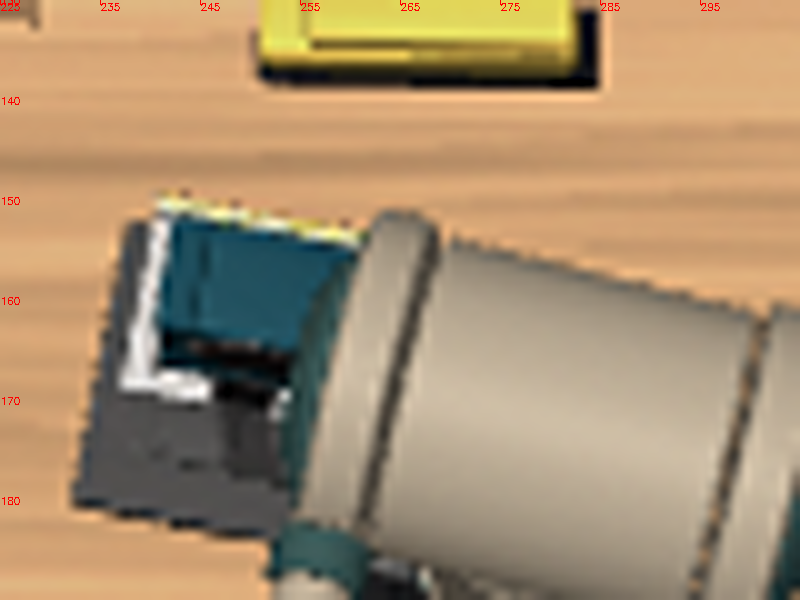

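The wrist view shows the open fingers at (235,400) and (570,400), the plunger cap down at (398,418), and the raised part partly hidden behind the right finger. In the top crop the part's teal top covers about (240–262,151–166), with the flap's edge behind it. Next I'll move above the part and look.

{"op": "play_rows", "data": {
  "plan": [
    [[0, -0.01, 0.05, 0.03, 0], [0, -0.01, 0.1, 0.07, 0], [0, -0.01, 0.115, 0.11, 0], [0, -0.01, 0.115, 0.11, 0], [0, -0.01, 0.115, 0.11, 0], [0, -0.01, 0.115, 0.11, 0], [0, -0.01, 0.115, 0.11, 0]]
  ]
}}

```text
clock: 5.25
position: [0.6533, 0.0377, 0.2679]
ee_rot: [0.707, 0.058, 0.702, -0.065]
contact_force: [0.0, -0.2, -0.0]
width: 0.0853
```

```bash
python3 - <<'E'
from h import *
np.set_printoptions(precision=4,suppress=True)
plan([.655,.0375,.153],80)
grab('wrist','w4')
im=cv2.imread('pics/w4.png');cv2.imwrite('pics/w4b.png',cv2.resize(im,(800,600),interpolation=cv2.INTER_CUBIC))
E
```

```text
t 5.25 pos [0.6533 0.0377 0.2679] F [ 0.0021 -0.2471 -0.0201] w 0.08525654640266134 q [-0.0428  0.3785  1.2621 -0.0102  1.4941 -1.4378]
xaxis [ 0.0065 -0.0105 -0.9999] jaw deg 79.96608525618917
shift [114.9   1.1   0.8] mm
yaw change 0.03391474381083981 -> turn -0.03391474381083981
```

View pics/w4b.png

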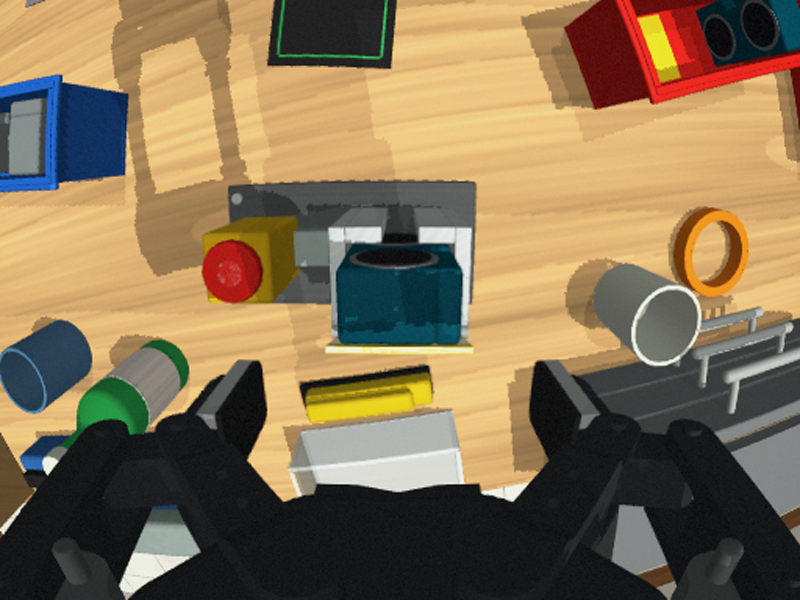

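The wrist view shows the raised part's top at (337–462, 270–344), centred between the fingers at column 400, with the flap's edge just behind it at row 349.

```bash
python3 - <<'E'
from h import *
np.set_printoptions(precision=4,suppress=True)
P=[]
for u,v in [(337,344),(461,344),(400,344),(400,310),(400,265)]:
    a,b=wplane('w4',u*.64,v*.64,.195);print(a,b)
E
```

```text
[0.6679 0.0037 0.195 ] [0.6693 0.0029 0.1912]
[0.6786 0.0652 0.195 ] [0.6817 0.0657 0.1876]
[0.6731 0.035  0.195 ] [0.6748 0.0347 0.1908]
[0.6555 0.0381 0.195 ] [0.6551 0.0382 0.1963]
[0.6334 0.042  0.195 ] [0.6337 0.0419 0.1937]
```

{"op": "play_rows", "data": {
  "plan": [
    [[0, 0.03, 0.001, -0.001, 0], [0, 0.06, 0.001, -0.001, 0], [0, 0.085, 0.001, -0.001, 0], [0, 0.105, 0.001, -0.001, 0], [0, 0.115, 0.001, -0.001, 0], [0, 0.115, 0.001, -0.001, 0], [0, 0.115, 0.001, -0.001, 0]]
  ]
}}

```text
clock: 6.0
position: [0.6537, 0.0373, 0.1546]
ee_rot: [0.708, 0.059, 0.701, -0.065]
contact_force: [1.1, -0.0, 0.3]
width: 0.0855
```

{"op": "play_rows", "data": {
  "plan": [
    [[0.3, 0, 0, 0, 0], [0.4, 0, 0, 0, 0], [1, 0, 0, 0, 0], [1, 0, 0, 0, 0], [1, 0, 0, 0, 0], [1, 0, 0, 0, 0], [1, 0, 0, 0, 0]]
  ],
  "grip_force": 30
}}

```text
clock: 6.7
position: [0.6545, 0.0373, 0.1549]
ee_rot: [0.709, 0.059, 0.7, -0.065]
contact_force: [1.4, 0.4, 4.5]
width: 0.0615
```

```bash
python3 - <<'E'
from h import *
np.set_printoptions(precision=4,suppress=True)
plan([.654,.0375,.3],80)
grab('wrist','w5')
im=cv2.imread('pics/w5.png');cv2.imwrite('pics/w5b.png',cv2.resize(im,(800,600),interpolation=cv2.INTER_CUBIC))
E
```

```text
t 6.7 pos [0.6545 0.0373 0.1549] F [1.446  0.4285 4.4729] w 0.061500687911845466 q [-0.0436  0.4368  1.4492 -0.0107  1.244  -1.4352]
xaxis [ 0.0111 -0.0106 -0.9999] jaw deg 79.92607488943769
shift [-145.1   -1.1    1.3] mm
yaw change 0.07392511056229978 -> turn -0.07392511056229978
```

View pics/w5b.png

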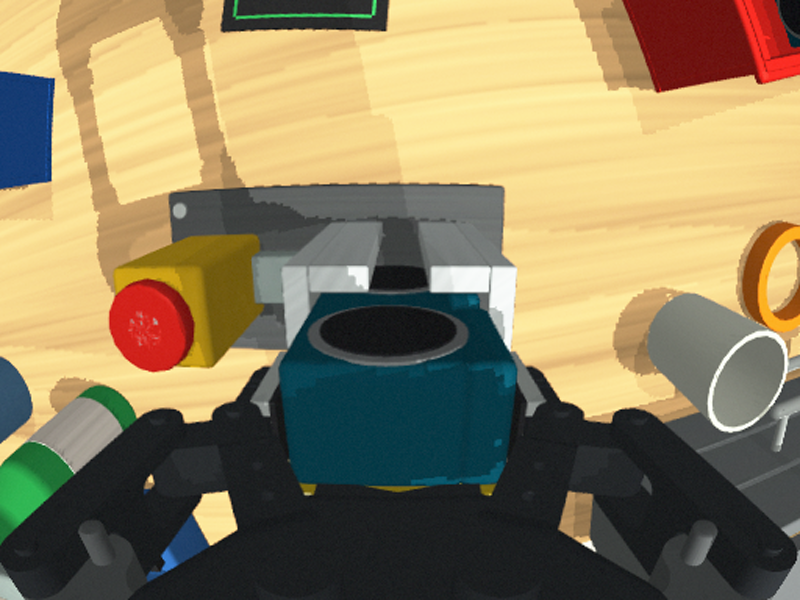

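The wrist view shows the part held between the pads (width 61.5 mm), with the lens at (388,333) facing the robot. Lifting straight up.

{"op": "play_rows", "data": {
  "plan": [
    [[1, -0.015, 0, 0, 0], [1, -0.035, 0, 0, 0], [1, -0.055, 0, 0, 0], [1, -0.075, -0.001, 0.001, 0], [1, -0.095, -0.001, 0.001, 0], [1, -0.115, -0.001, 0.001, 0], [1, -0.125, -0.001, 0.001, 0], [1, -0.125, -0.001, 0.001, 0], [1, -0.125, -0.001, 0.001, 0]]
  ]
}}

```text
clock: 7.65
position: [0.6532, 0.0375, 0.2784]
ee_rot: [0.708, 0.059, 0.701, -0.065]
contact_force: [-0.2, 0.5, -2.4]
width: 0.0617
```

```bash
python3 - <<'E'
from h import *
np.set_printoptions(precision=4,suppress=True)
plan([.435,.016,.22],110)
grab('scene','s6')
crop('s6',190,130,130,120,6,'s6c')
E
```

```text
t 7.65 pos [0.6532 0.0375 0.2784] F [-0.1811  0.5431 -2.4241] w 0.06167120928013555 q [-0.0433  0.3739  1.244  -0.0101  1.515  -1.4378]
xaxis [ 0.0082 -0.0105 -0.9999] jaw deg 79.9290486191303
shift [  56.8  -58.8 -211.6] mm
yaw change 30.0709513808697 -> turn -30.0709513808697
```

View pics/s6c.png

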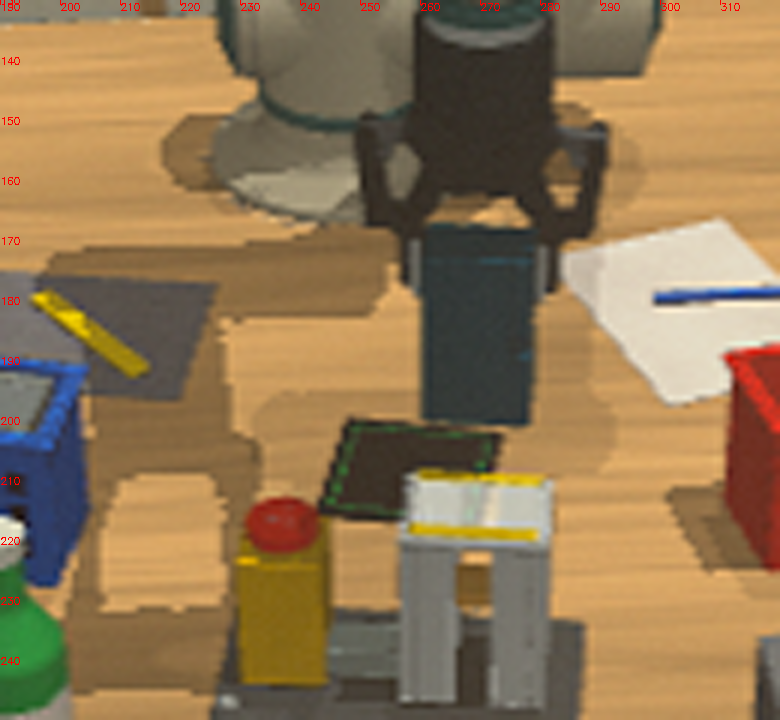

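The scene crop shows the part hanging in the gripper at (268,185) and the flap shut over the well at (270,213). Now to the mat, turning by 30°.

{"op": "play_rows", "data": {
  "plan": [
    [[1, 0, -0.01, -0.03, -4], [1, 0.02, -0.02, -0.07, -10], [1, 0.03, -0.03, -0.11, -16], [1, 0.05, -0.04, -0.15, -22], [1, 0.07, -0.05, -0.185, -28], [1, 0.09, -0.058, -0.205, -30], [1, 0.11, -0.059, -0.211, -30], [1, 0.13, -0.059, -0.211, -30], [1, 0.14, -0.059, -0.211, -30], [1, 0.14, -0.059, -0.211, -30], [1, 0.14, -0.059, -0.211, -30], [1, 0.14, -0.059, -0.211, -30]]
  ]
}}

```text
clock: 8.9
position: [0.437, 0.0148, 0.1373]
ee_rot: [0.699, -0.127, 0.694, 0.118]
contact_force: [-0.3, -1.2, -0.8]
width: 0.0613
```

```bash
python3 - <<'E'
from h import *
np.set_printoptions(precision=4,suppress=True)
plan([.435,.016,.073],110)
grab('scene','s7')
crop('s7',190,130,130,120,6,'s7c')
E
```

```text
t 8.9 pos [0.437  0.0148 0.1373] F [-0.2625 -1.2294 -0.8415] w 0.06128410292667133 q [-0.1176  0.144   1.9365 -0.0109  1.0507 -2.0311]
xaxis [ 0.0092 -0.0106 -0.9999] jaw deg 109.93710882669414
shift [64.3  2.7 -1.8] mm
yaw change 0.06289117330584304 -> turn -0.06289117330584304
```

View pics/s7c.png

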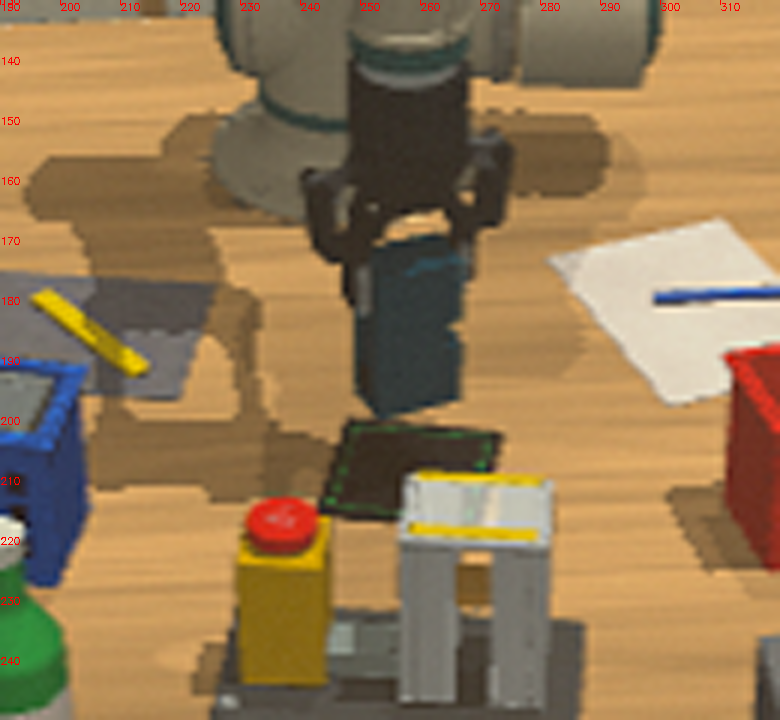

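The scene crop shows the part upright at (258,185) over the mat. Lowering it, slowly at the end.

{"op": "play_rows", "data": {
  "plan": [
    [[1, 0.02, 0.002, -0.002, 0], [1, 0.04, 0.002, -0.002, 0], [1, 0.052, 0.002, -0.002, 0], [1, 0.058, 0.002, -0.002, 0], [1, 0.061, 0.002, -0.002, 0], [1, 0.063, 0.002, -0.002, 0], [1, 0.063, 0.002, -0.002, 0], [1, 0.063, 0.002, -0.002, 0]]
  ]
}}

```text
clock: 9.75
position: [0.4355, 0.0152, 0.0748]
ee_rot: [0.699, -0.127, 0.693, 0.118]
contact_force: [0.4, 0.1, -0.6]
width: 0.0615
```

```bash
python3 - <<'E'
from h import *
np.set_printoptions(precision=4,suppress=True)
plan([.435,.016,.073],110)
grab('scene','s8');grab('wrist','w8')
crop('s8',190,130,130,120,6,'s8c')
im=cv2.imread('pics/w8.png');cv2.imwrite('pics/w8b.png',cv2.resize(im,(800,600),interpolation=cv2.INTER_CUBIC))
E
```

```text
t 9.75 pos [0.4355 0.0152 0.0748] F [ 0.4357  0.127  -0.5863] w 0.06148103480987092 q [-0.1169  0.2198  2.032  -0.0123  0.8781 -2.0279]
xaxis [ 0.0105 -0.0108 -0.9999] jaw deg 109.93563759179808
shift [ 1.8  0.9 -0.2] mm
yaw change 0.06436240820193007 -> turn -0.06436240820193007
```

View pics/s8c.png

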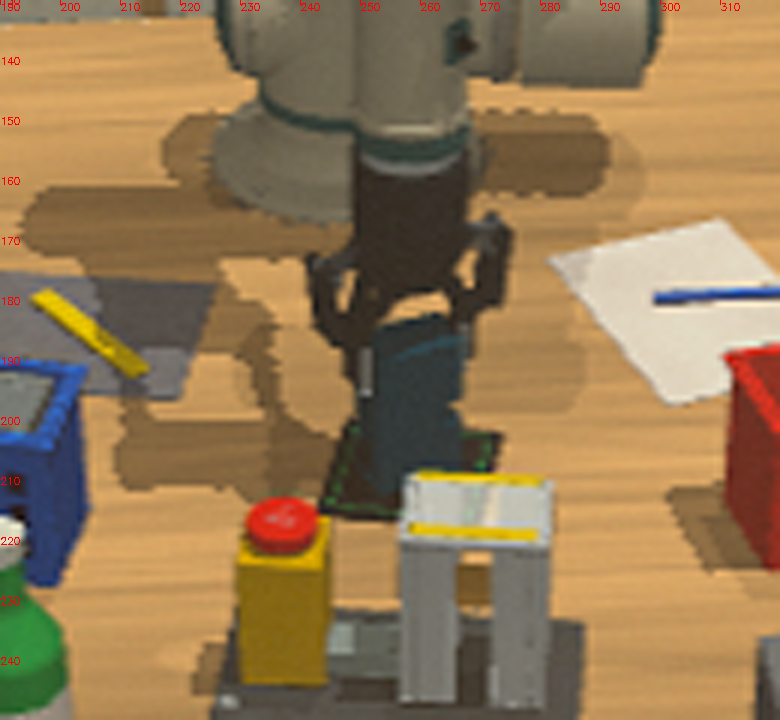

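View pics/w8b.png

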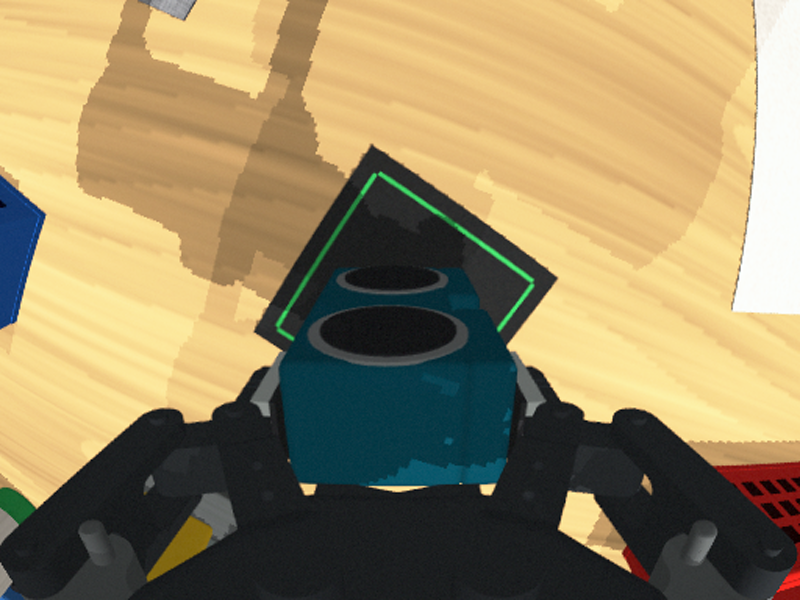

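The wrist view shows the part over the mat's middle with its lenses at (388,335) and (392,278). The force doesn't show contact yet, so I'll go down a few more mm.

{"op": "play_rows", "data": {
  "plan": [
    [[1, 0.001, 0, 0, 0], [1, 0.002, 0, 0, 0], [1, 0.003, 0, 0, 0], [1, 0.003, 0, 0, 0]]
  ]
}}

```text
clock: 10.25
position: [0.4357, 0.0152, 0.0747]
ee_rot: [0.7, -0.127, 0.693, 0.118]
contact_force: [-5.4, -0.6, 25.7]
width: 0.062
```

Firm contact: 25.7 N at TCP height 74.7 mm. I'll ease off and open gradually.

{"op": "play_rows", "data": {
  "plan": [
    [[1, 0, 0, 0, 0], [0.25, 0, 0, 0, 0], [0.2, 0, 0, 0, 0], [0.1, 0, 0, 0, 0], [0, 0, 0, 0, 0], [0, 0, 0, 0, 0], [0, 0, 0, 0, 0]]
  ]
}}

```text
clock: 10.95
position: [0.4356, 0.0153, 0.0745]
ee_rot: [0.7, -0.127, 0.693, 0.118]
contact_force: [0.3, 0.2, -0.0]
width: 0.0853
```

```bash
python3 - <<'E'
from h import *
np.set_printoptions(precision=4,suppress=True)
plan([.435,.016,.2],110)
grab('wrist','w9')
im=cv2.imread('pics/w9.png');cv2.imwrite('pics/w9b.png',cv2.resize(im,(800,600),interpolation=cv2.INTER_CUBIC))
E
```

```text
t 10.95 pos [0.4356 0.0153 0.0745] F [ 0.2996  0.1795 -0.0231] w 0.08528509407007306 q [-0.117   0.2202  2.0327 -0.0121  0.8763 -2.0282]
xaxis [ 0.0112 -0.0107 -0.9999] jaw deg 109.94279838634361
shift [-125.5   -0.8    0.5] mm
yaw change 0.05720161365638887 -> turn -0.05720161365638887
```

View pics/w9b.png

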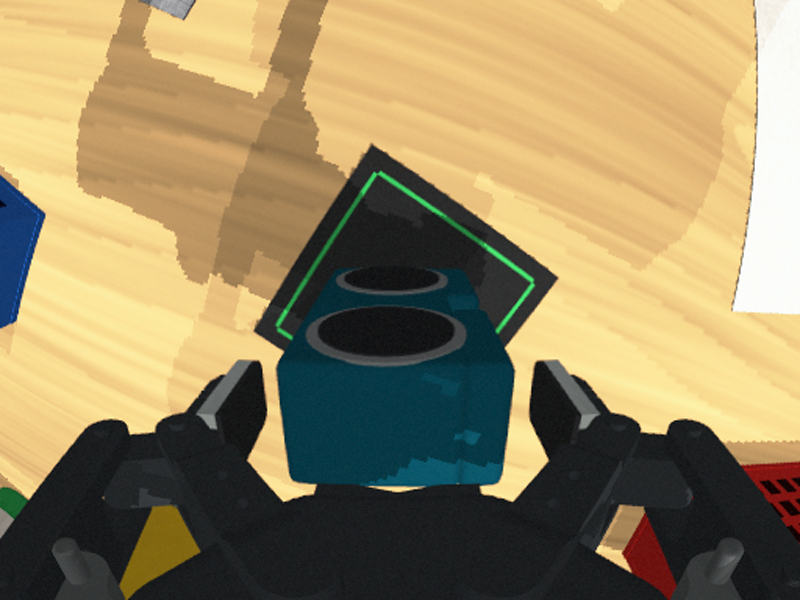

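Released; the part stands free between the open fingers. Rising and turning 90°.

{"op": "play_rows", "data": {
  "plan": [
    [[0, -0.03, 0, 0, 0], [0, -0.07, 0, 0, 0], [0, -0.11, -0.001, 0, 0], [0, -0.13, -0.001, 0, 0], [0, -0.13, -0.001, 0, 0], [0, -0.13, -0.001, 0, 0]]
  ]
}}

```text
clock: 11.6
position: [0.4342, 0.0157, 0.2044]
ee_rot: [0.7, -0.127, 0.693, 0.118]
contact_force: [-0.9, -0.7, -0.1]
width: 0.0856
```

{"op": "play_rows", "data": {
  "plan": [
    [[0, 0, 0, 0, 8], [0, 0, 0, 0, 16], [0, 0, 0, 0, 24], [0, 0, 0, 0, 32], [0, 0, 0, 0, 40], [0, 0, 0, 0, 48], [0, 0, 0, 0, 56], [0, 0, 0, 0, 64], [0, 0, 0, 0, 72], [0, 0, 0, 0, 80], [0, 0, 0, 0, 87], [0, 0, 0, 0, 90]]
  ]
}}

```text
clock: 12.8
position: [0.4329, 0.0159, 0.2023]
ee_rot: [0.582, 0.405, 0.574, -0.408]
contact_force: [-0.2, 0.2, -0.4]
width: 0.0853
```

{"op": "play_rows", "data": {
  "plan": [
    [[0, 0, 0, 0, 0], [0, 0, 0, 0, 0]]
  ]
}}

```text
clock: 13.0
position: [0.4318, 0.016, 0.2007]
ee_rot: [0.582, 0.404, 0.576, -0.409]
contact_force: [0.1, 0.3, -0.3]
width: 0.0858
```

```bash
python3 - <<'E'
from h import *
np.set_printoptions(precision=4,suppress=True)
plan([.435,.016,.075],20)
grab('wrist','w10');grab('top','t10')
im=cv2.imread('pics/w10.png');cv2.imwrite('pics/w10b.png',cv2.resize(im,(800,600),interpolation=cv2.INTER_CUBIC))
crop('t10',130,180,80,50,10,'t10c')
E
```

```text
t 13.0 pos [0.4318 0.016  0.2007] F [ 0.1204  0.3147 -0.331 ] w 0.08582407249556392 q [-0.1163  0.0787  1.8373 -0.0099  1.221  -0.4588]
xaxis [ 0.0035 -0.0098 -0.9999] jaw deg 19.81676419580868
shift [125.7   3.   -0.2] mm
yaw change 0.18323580419132668 -> turn -0.18323580419132668
```

View pics/w10b.png

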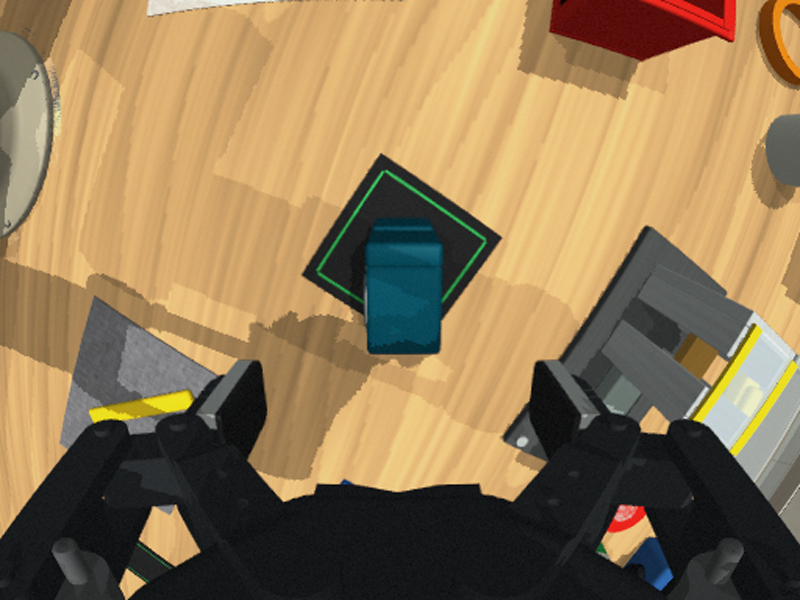

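The wrist view shows the part upright on the mat, its top spanning (366–441, 243–355) and centred slightly right of the finger centreline. Checking the numbers.

```bash
python3 - <<'E'
from h import *
np.set_printoptions(precision=4,suppress=True)
P=[]
for u,v in [(368,354),(440,354),(441,243),(366,245),(404,290)]:
    a,b=wplane('w10',u*.64,v*.64,.113);P.append(a);print(a,b)
c=np.mean(P[:4],0);print(c);d=P[1]-P[0];print(np.degrees(np.arctan2(d[1],d[0])),np.linalg.norm(d));d=P[0]-P[3];print(np.linalg.norm(d),np.degrees(np.arctan2(d[1],d[0])))
E
```

```text
[ 0.4278 -0.0196  0.113 ] [ 0.4373 -0.0689 -0.0002]
[ 0.4644 -0.0065  0.113 ] [ 0.4918 -0.0491  0.0004]
[0.4429 0.0501 0.113 ] [0.4431 0.0499 0.1117]
[0.4077 0.0363 0.113 ] [0.4077 0.036  0.1114]
[0.4338 0.0206 0.113 ] [0.4337 0.0208 0.1135]
[0.4357 0.015  0.113 ]
19.691180236626842 0.03890390711970571
0.05941456832187009 -70.27807056040429
```

{"op": "play_rows", "data": {
  "plan": [
    [[0, 0.03, 0.003, 0.001, 0], [0, 0.06, 0.003, 0.001, 0], [0, 0.09, 0.003, 0.001, 0], [0, 0.115, 0.003, 0.001, 0], [0, 0.129, 0.003, 0.001, 0], [0, 0.129, 0.003, 0.001, 0], [0, 0.129, 0.003, 0.001, 0]]
  ]
}}

```text
clock: 13.8
position: [0.4364, 0.0147, 0.0726]
ee_rot: [0.582, 0.405, 0.575, -0.408]
contact_force: [-0.1, -0.0, -0.7]
width: 0.0854
```

```bash
python3 - <<'E'
from h import *
np.set_printoptions(precision=4,suppress=True)
plan([.4357,.015,.072],20)
grab('wrist','w11')
im=cv2.imread('pics/w11.png');cv2.imwrite('pics/w11b.png',cv2.resize(im,(800,600),interpolation=cv2.INTER_CUBIC))
E
```

```text
t 13.8 pos [0.4364 0.0147 0.0726] F [-0.0847 -0.049  -0.6593] w 0.08538073400167427 q [-0.118   0.2268  2.0293 -0.0121  0.8793 -0.4563]
xaxis [ 0.0051 -0.01   -0.9999] jaw deg 19.821573951569874
shift [ 0.6 -0.6 -0.5] mm
yaw change 0.17842604843013987 -> turn -0.17842604843013987
```

View pics/w11b.png

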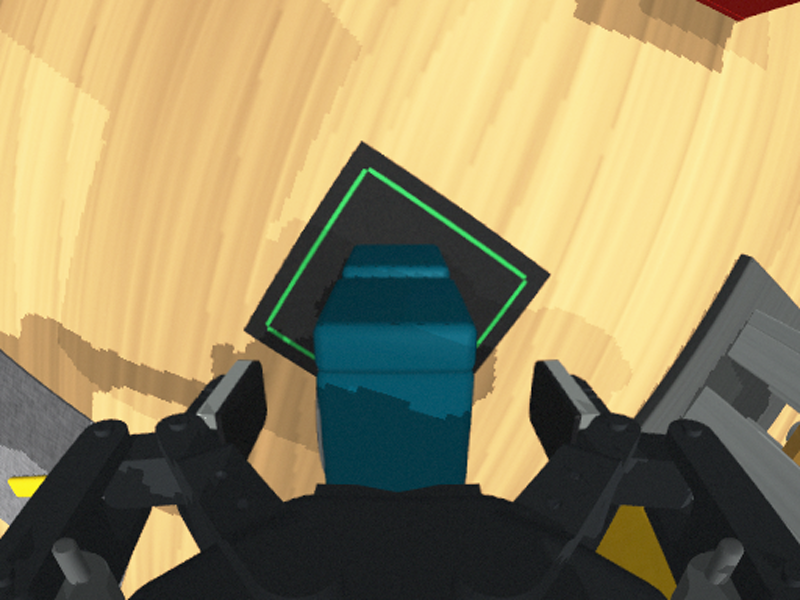

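The part sits centred between the pads (316–474 against fingers at 265 and 535). Closing on the lens face and back.

{"op": "play_rows", "data": {
  "plan": [
    [[0.3, 0, 0, 0, 0], [0.5, 0, 0, 0, 0], [1, 0, 0, 0, 0], [1, 0, 0, 0, 0], [1, 0, 0, 0, 0], [1, 0, 0, 0, 0], [1, 0, 0, 0, 0], [1, 0, 0, 0, 0]]
  ],
  "grip_force": 35
}}

```text
clock: 14.65
position: [0.4373, 0.0146, 0.0737]
ee_rot: [0.583, 0.405, 0.574, -0.408]
contact_force: [-0.2, 0.4, 4.5]
width: 0.04
```

{"op": "play_rows", "data": {
  "plan": [
    [[1, -0.015, 0, 0, 0], [1, -0.045, 0, 0, 0], [1, -0.085, 0, 0, 0], [1, -0.125, 0, 0, 0], [1, -0.165, 0, 0, 0], [1, -0.18, 0, 0, 0], [1, -0.18, 0, 0, 0], [1, -0.18, 0, 0, 0]]
  ]
}}

```text
clock: 15.45
position: [0.4351, 0.0165, 0.2527]
ee_rot: [0.582, 0.405, 0.575, -0.408]
contact_force: [-0.8, -0.1, -1.8]
width: 0.0399
```

```bash
python3 - <<'E'
from h import *
np.set_printoptions(precision=4,suppress=True)
plan([.5100,.3095,.25],101)
grab('wrist','w12')
im=cv2.imread('pics/w12.png');cv2.imwrite('pics/w12b.png',cv2.resize(im,(800,600),interpolation=cv2.INTER_CUBIC))
E
```

```text
t 15.45 pos [0.4351 0.0165 0.2527] F [-0.8492 -0.1469 -1.8443] w 0.039897131304800035 q [-0.1141  0.0466  1.7387 -0.0097  1.3495 -0.458 ]
xaxis [ 0.0057 -0.0101 -0.9999] jaw deg 19.82272382357295
shift [   0.2  169.8 -250.2] mm
yaw change 81.17727617642709 -> turn -81.17727617642709
```

View pics/w12b.png

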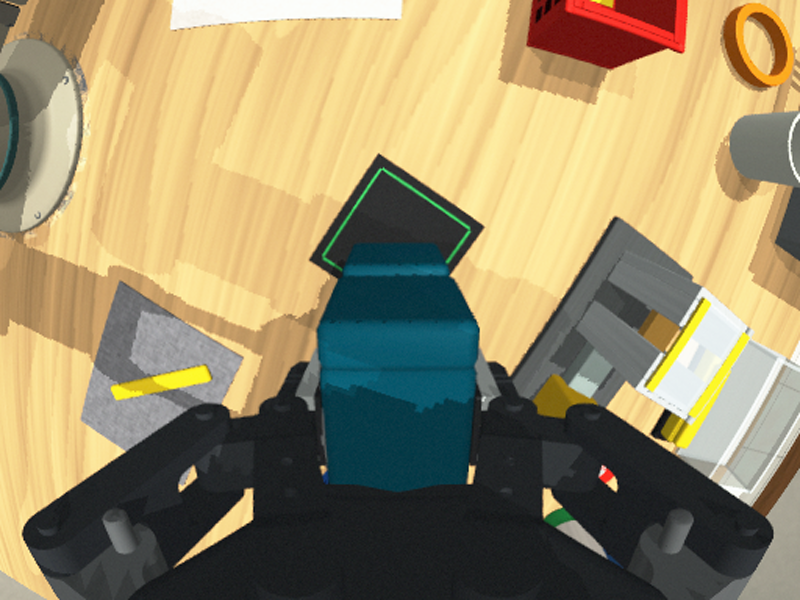

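The wrist view shows the part held between the pads (width 40 mm), clear of the mat. Next I'll go beside the basket on its far side, so the wrist camera can look into it, turning so the part's back points along the basket's +y.

```bash
python3 - <<'E'
from h import *
np.set_printoptions(precision=4,suppress=True)
plan([.62,.332,.28],101)
E
```

```text
t 15.5 pos [0.4347 0.0166 0.252 ] F [ 0.1843 -0.1104 -2.1979] w 0.03963193906479106 q [-0.1141  0.0473  1.7396 -0.0097  1.3495 -0.4579]
xaxis [ 0.0042 -0.01   -0.9999] jaw deg 19.81913066650043
shift [ -30.3  281.2 -233.6] mm
yaw change 81.18086933349957 -> turn -81.18086933349957
```

{"op": "play_rows", "data": {
  "plan": [
    [[1, -0.01, 0.02, -0.02, -8], [1, -0.02, 0.05, -0.045, -16], [1, -0.03, 0.08, -0.07, -24], [1, -0.03, 0.11, -0.095, -32], [1, -0.03, 0.14, -0.12, -40], [1, -0.03, 0.17, -0.145, -48], [1, -0.03, 0.2, -0.17, -56], [1, -0.03, 0.23, -0.195, -64], [1, -0.03, 0.26, -0.22, -72], [1, -0.03, 0.281, -0.234, -79], [1, -0.03, 0.281, -0.234, -81], [1, -0.03, 0.281, -0.234, -81]]
  ]
}}

```text
clock: 16.7
position: [0.6192, 0.3327, 0.2758]
ee_rot: [0.703, -0.071, 0.705, 0.063]
contact_force: [-0.5, -0.7, -0.6]
width: 0.0399
```

{"op": "play_rows", "data": {
  "plan": [
    [[1, 0, 0, 0, 0], [1, 0, 0, 0, 0], [1, 0, 0, 0, 0]]
  ]
}}

```text
clock: 17.0
position: [0.6188, 0.3321, 0.2755]
ee_rot: [0.703, -0.071, 0.705, 0.062]
contact_force: [0.1, 0.7, -1.6]
width: 0.0395
```

```bash
python3 - <<'E'
from h import *
np.set_printoptions(precision=4,suppress=True)
plan([.62,.332,.28],101)
grab('wrist','w13')
im=cv2.imread('pics/w13.png');cv2.imwrite('pics/w13b.png',cv2.resize(im,(800,600),interpolation=cv2.INTER_CUBIC))
E
```

```text
t 17.0 pos [0.6188 0.3321 0.2755] F [ 0.1351  0.7085 -1.5967] w 0.03947181671630268 q [ 0.3993  0.462   1.1091 -0.011   1.5774 -1.3603]
xaxis [-0.0021 -0.0128 -0.9999] jaw deg 100.81464264655202
shift [-4.5 -0.4  1.1] mm
yaw change 0.18535735344798354 -> turn -0.18535735344798354
```

View pics/w13b.png

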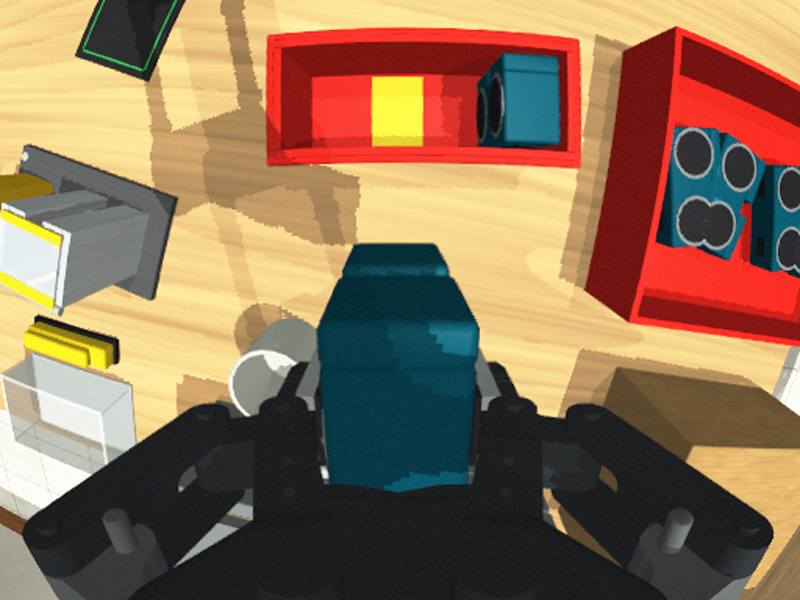

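The wrist view shows the whole red basket at (267–580, 30–166) with the yellow mark at (398,112) and the neighbour at its right end. Enlarging it to measure.

```bash
python3 - <<'E'
from h import *
crop('w13',165,10,115,100,7,'c13a');crop('w13',265,10,115,100,7,'c13b')
E
```

```text
(no output)
```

View pics/c13a.png

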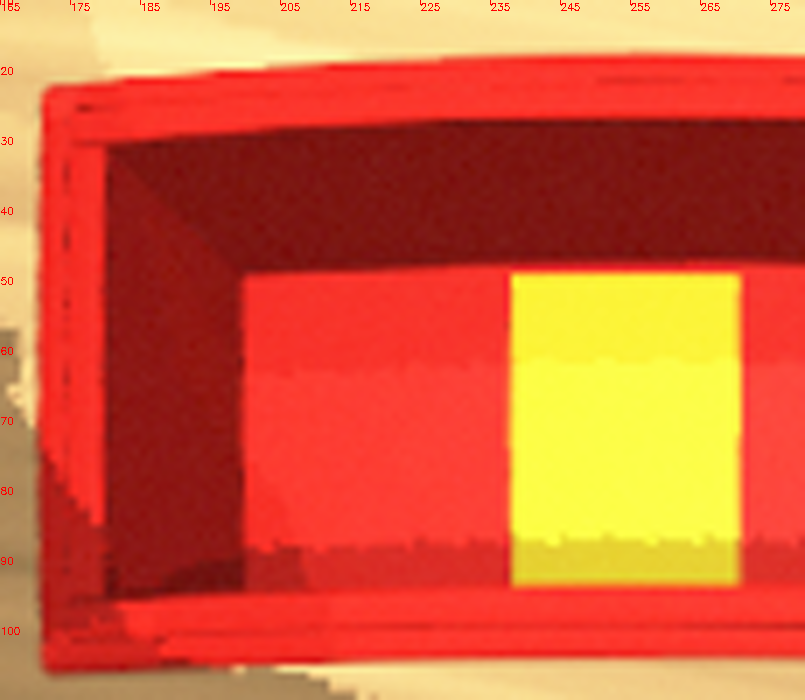

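View pics/c13b.png

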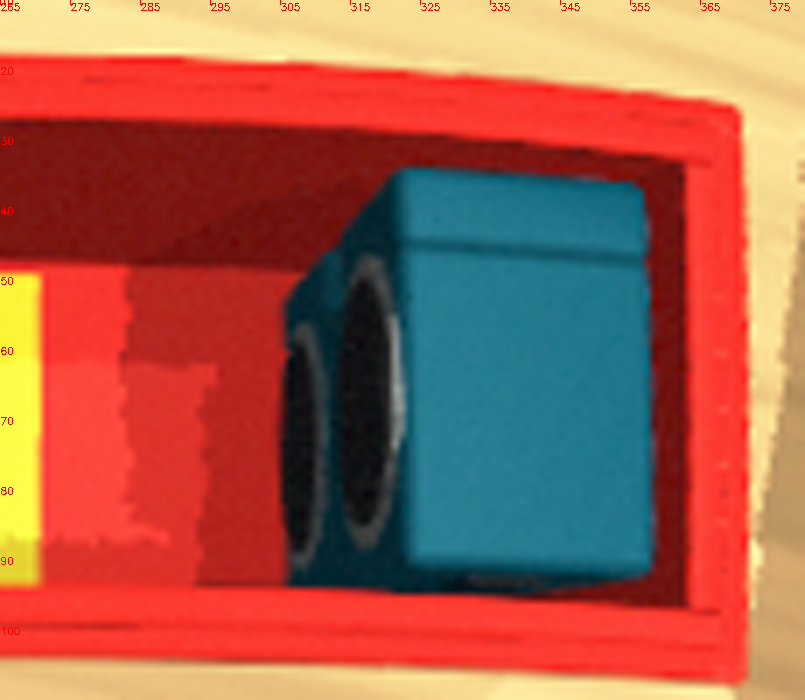

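```bash
python3 - <<'E'
from h import *
np.set_printoptions(precision=4,suppress=True)
def f(x0,a,b,z):return wplane('w13',x0+a/7-.43,10+b/7-.43,z)
O=[f(165,44,88,.116),f(165,42,674,.116),f(265,745,682,.116),f(265,740,108,.116)]
I=[f(165,105,146,.116),f(165,105,598,.116),f(265,690,608,.116),f(265,686,160,.116)]
for n,S in(('out',O),('in',I)):
    P=np.array([s[0] for s in S])
    print(n,P,'\nzdepth',[s[1][2] for s in S],'mean',P.mean(0))
    for i in range(4):
        d=P[(i+1)%4]-P[i];print('  len',np.linalg.norm(d),np.degrees(np.arctan2(d[1],d[0])))
m=[f(165,510,272,.006),f(165,740,272,.006),f(165,510,586,.006),f(165,740,586,.006)]
for a,b in m: print('mark',a,b)
print(f(165,625,560,.006),f(165,625,400,.006))
plan([.62,.332,.28],101)
E
```

```text
out [[0.4766 0.2148 0.116 ]
 [0.5656 0.2318 0.116 ]
 [0.5254 0.4377 0.116 ]
 [0.437  0.4205 0.116 ]] 
zdepth [np.float64(0.0005735912348921457), np.float64(-0.0002603469605899633), np.float64(8.242882827219633e-05), np.float64(0.0010755081937779964)] mean [0.5011 0.3262 0.116 ]
  len 0.09056735090736827 10.816100270991813
  len 0.2098128880836453 101.04338418461222
  len 0.09008515648546614 -168.97746428503916
  len 0.20948695470683135 -79.08830536866535
in [[0.485  0.2263 0.116 ]
 [0.553  0.2396 0.116 ]
 [0.5167 0.4266 0.116 ]
 [0.4482 0.4133 0.116 ]] 
zdepth [np.float64(0.11526419454664144), np.float64(0.11471786558256691), np.float64(0.1156301683211563), np.float64(0.11601220642153176)] mean [0.5007 0.3264 0.116 ]
  len 0.06934694032696273 11.017038723274034
  len 0.1905159600860357 100.99420762161168
  len 0.06975120322715318 -169.0050370262979
  len 0.1905431026127776 -78.88422990692652
mark [0.4755 0.2781 0.006 ] [0.4755 0.2781 0.0058]
mark [0.4672 0.3223 0.006 ] [0.4674 0.3223 0.0069]
mark [0.5379 0.29   0.006 ] [0.5419 0.2983 0.1146]
mark [0.5295 0.3342 0.006 ] [0.5358 0.3308 0.1155]
(array([0.5288, 0.3112, 0.006 ]), array([0.5288, 0.3112, 0.0071])) (array([0.4972, 0.3052, 0.006 ]), array([0.4974, 0.3052, 0.0072]))
t 17.05 pos [0.619  0.3322 0.2759] F [ 0.2985  0.145  -1.0975] w 0.03952014213904453 q [ 0.3993  0.4618  1.1086 -0.011   1.5775 -1.3604]
xaxis [-0.0015 -0.0125 -0.9999] jaw deg 100.81939971601064
shift [-4.1 -0.4  1. ] mm
yaw change 0.18060028398934946 -> turn -0.18060028398934946
```

Inner size 69.5 x 190.5 mm, heights and mark position all agree with the text. The basket centre is (0.5009, 0.3263), yaw 11.0°, so the mark is at (0.5047, 0.3067). Now I'll measure the held part's offset from the TCP using the depth picture.

```bash
python3 - <<'E'
from h import *
np.set_printoptions(precision=4,suppress=True)
z=np.load('pics/w13.npz');pos=z['pos']
ey=np.array([np.cos(np.radians(101)),np.sin(np.radians(101)),0]);ex=np.array([ey[1],-ey[0],0])
L=[]
for v in range(140,312):
    for u in range(195,315):
        r,g,b=z['im'][v,u].astype(int)
        if r<25 and b>45:
            w=wray('w13',u,v)[2]-pos; L.append((w@ex,w@ey,w[2],v))
L=np.array(L)
for zz in (.030,.02,.0,-.02,-.05,-.065):
    s=L[abs(L[:,2]-zz)<.003]
    if len(s):print(zz,len(s),'x',np.percentile(s[:,0],[1,10,50,99]),'y',np.percentile(s[:,1],[1,50,99]))
s=L[L[:,2]>.036];print('top',len(s),np.percentile(s[:,2],[5,50,95]),'x',s[:,0].min(),s[:,0].max(),'y',s[:,1].min(),s[:,1].max(), np.percentile(s[:,1],[1,99]))
print(np.histogram(L[:,2],bins=np.arange(-.08,.06,.005)))
E
```

```text
Traceback (most recent call last):
  File "h.py", line 30, in wray
    z=np.load(f'pics/{tag}.npz');p=manip.camera_params('wrist');K=np.array(p['intrinsics']);M=np.array(p['mount'])
                                   ~~~~~~~~~~~~~~~~~~~^^^^^^^^^
ValueError: time passes only in moves, steps and waits
```

```bash
sed -i "s/^def wray(tag,u,v):/import functools\n@functools.lru_cache\ndef _wp(tag):\n    z=np.load(f'pics\/{tag}.npz');return {k:z[k] for k in z},manip.camera_params('wrist')\ndef wray(tag,u,v):/; s/    z=np.load(f'pics\/{tag}.npz');p=manip.camera_params('wrist');K/    z,p=_wp(tag);K/" h.py
cat > off.py <<'E'
from h import *
import sys
np.set_printoptions(precision=4,suppress=True)
def off(tag):
    z=np.load(f'pics/{tag}.npz');pos=z['pos']
    ey=np.array([np.cos(np.radians(101)),np.sin(np.radians(101)),0]);ex=np.array([ey[1],-ey[0],0])
    L=[]
    im=z['im'].astype(int)
    for v in range(140,312):
        for u in range(195,315):
            r,g,b=im[v,u]
            if r<25 and b>45:
                w=wray(tag,u,v)[2]-pos; L.append((w@ex,w@ey,w[2],v))
    L=np.array(L)
    for zz in (.030,.02,.01,.0,-.02,-.03,-.05,-.065):
        s=L[abs(L[:,2]-zz)<.003]
        if len(s):print(zz,len(s),'x',np.percentile(s[:,0],[1,10,50,99]),'y',np.percentile(s[:,1],[1,50,99]))
    s=L[L[:,2]>.036];print('top',len(s),np.percentile(s[:,2],[5,50,95]),'x',s[:,0].min(),s[:,0].max(),'y',s[:,1].min(),s[:,1].max(), np.percentile(s[:,1],[1,99]))
off(sys.argv[1])
E
python3 off.py w13
```

```text
0.03 417 x [-0.0319 -0.0318 -0.0315 -0.0308] y [-0.0172  0.0013  0.0189]
0.02 330 x [-0.0322 -0.032  -0.0317 -0.031 ] y [-0.0177  0.0004  0.0181]
0.01 267 x [-0.0322 -0.0321 -0.0319 -0.0313] y [-0.0181  0.0002  0.0179]
0.0 227 x [-0.0324 -0.0323 -0.032  -0.0316] y [-0.0176 -0.0003  0.017 ]
-0.02 347 x [-0.0321 -0.0315 -0.0302 -0.0285] y [-0.0195 -0.003   0.0167]
-0.03 120 x [-0.0328 -0.0328 -0.0326 -0.0322] y [-0.0188 -0.0014  0.0165]
-0.05 92 x [-0.0333 -0.0331 -0.0329 -0.0327] y [-0.0189 -0.0022  0.0159]
top 10122 [0.0383 0.0398 0.041 ] x -0.06641261858107553 0.018901271318869563 y -0.0191746356276382 0.020498619717484384 [-0.0181  0.0196]
```

```bash
python3 - <<'E'
from h import *
np.set_printoptions(precision=4,suppress=True)
plan([.5061,.3075,.22],101)
E
```

```text
t 17.05 pos [0.619  0.3322 0.2759] F [ 0.2985  0.145  -1.0975] w 0.03952014213904453 q [ 0.3993  0.4618  1.1086 -0.011   1.5775 -1.3604]
xaxis [-0.0015 -0.0125 -0.9999] jaw deg 100.81939971601064
shift [  56.3   -2.4 -115.3] mm
yaw change 0.18060028398934946 -> turn -0.18060028398934946
```

{"op": "play_rows", "data": {
  "plan": [
    [[1, 0, 0, -0.03, 0], [1, 0, -0.001, -0.06, 0], [1, 0.01, -0.002, -0.09, 0], [1, 0.03, -0.0025, -0.11, -0.2], [1, 0.05, -0.0025, -0.115, -0.2], [1, 0.056, -0.0025, -0.115, -0.2], [1, 0.056, -0.0025, -0.115, -0.2], [1, 0.056, -0.0025, -0.115, -0.2], [1, 0.056, -0.0025, -0.115, -0.2]]
  ]
}}

```text
clock: 17.95
position: [0.5077, 0.3078, 0.2214]
ee_rot: [0.704, -0.072, 0.704, 0.064]
contact_force: [0.4, -0.4, -1.9]
width: 0.0397
```

```bash
python3 - <<'E'
from h import *
np.set_printoptions(precision=4,suppress=True)
plan([.5061,.3075,.14],101)
grab('wrist','w14');grab('top','t14')
im=cv2.imread('pics/w14.png');cv2.imwrite('pics/w14b.png',cv2.resize(im,(800,600),interpolation=cv2.INTER_CUBIC))
E
python3 off.py w14
```

```text
t 17.95 pos [0.5077 0.3078 0.2214] F [ 0.3873 -0.4454 -1.9025] w 0.039688429676863965 q [ 0.4345  0.3125  1.4765 -0.011   1.3568 -1.3258]
xaxis [ 0.0008 -0.0115 -0.9999] jaw deg 100.9939867832316
shift [81.4  1.  -1.5] mm
yaw change 0.006013216768394614 -> turn -0.006013216768394614
0.03 424 x [-0.0321 -0.0319 -0.0316 -0.031 ] y [-0.0175  0.0008  0.0187]
0.02 331 x [-0.0321 -0.032  -0.0318 -0.0311] y [-0.0176  0.0007  0.0185]
0.01 278 x [-0.0322 -0.0321 -0.0319 -0.0314] y [-0.0184  0.0001  0.0176]
0.0 220 x [-0.0324 -0.0323 -0.0321 -0.0315] y [-0.0181 -0.0009  0.0169]
-0.02 338 x [-0.032  -0.0315 -0.0302 -0.0284] y [-0.0197 -0.0039  0.0175]
-0.03 127 x [-0.0328 -0.0327 -0.0325 -0.032 ] y [-0.0192 -0.0004  0.0164]
-0.05 90 x [-0.0331 -0.0329 -0.0328 -0.0325] y [-0.0194 -0.0016  0.0157]
top 10137 [0.0384 0.0398 0.041 ] x -0.06685146362633272 0.018635761988661563 y -0.01912631618302951 0.020439523280439995 [-0.0182  0.0195]
```

View pics/w14b.png

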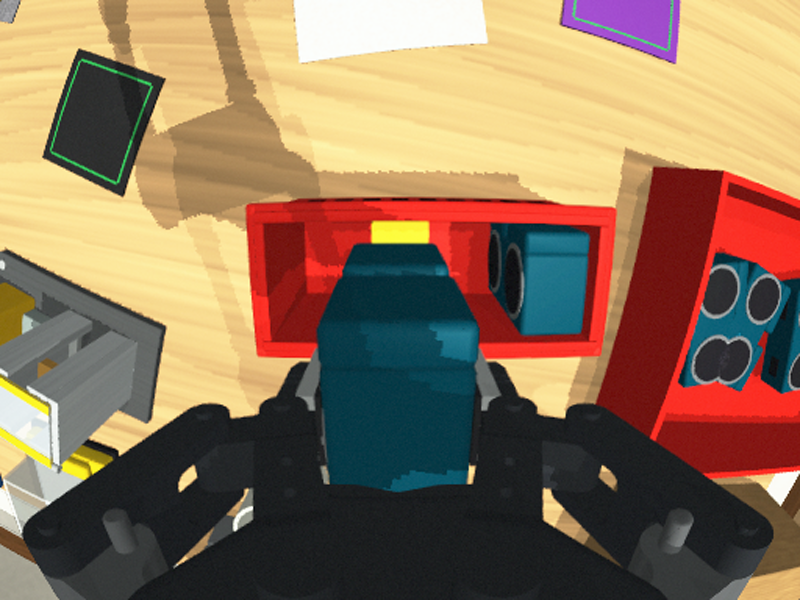

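The part hangs over the mark (yellow at (400,232) just beyond it), with the rim corners visible at (247,206), (614,208), (600,355), (258,356). I'll measure the rim again from here.

```bash
python3 - <<'E'
from h import *
crop('w14',150,120,115,115,6,'c14a');crop('w14',300,120,100,115,6,'c14b')
a=cv2.imread('pics/c14a.png');b=cv2.imread('pics/c14b.png')
print(a.shape,b.shape)
E
```

```text
(690, 690, 3) (690, 600, 3)
```

View pics/c14a.png

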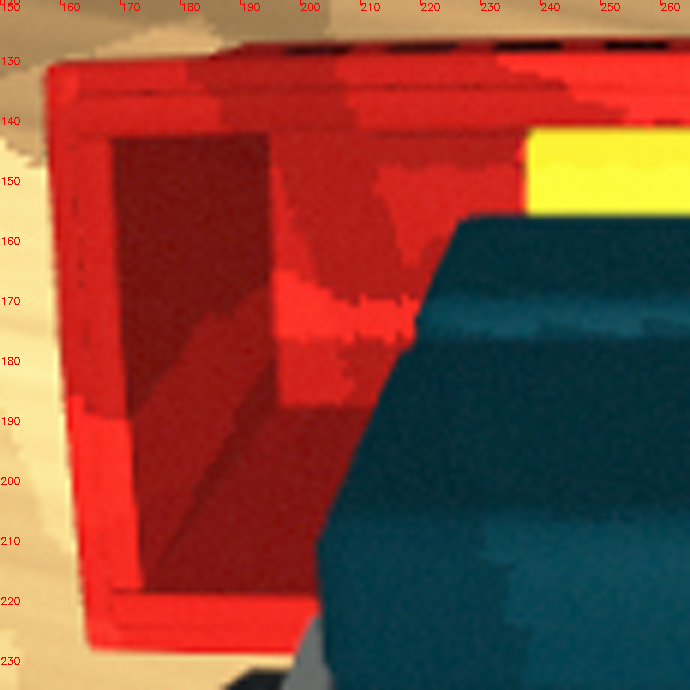

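View pics/c14b.png

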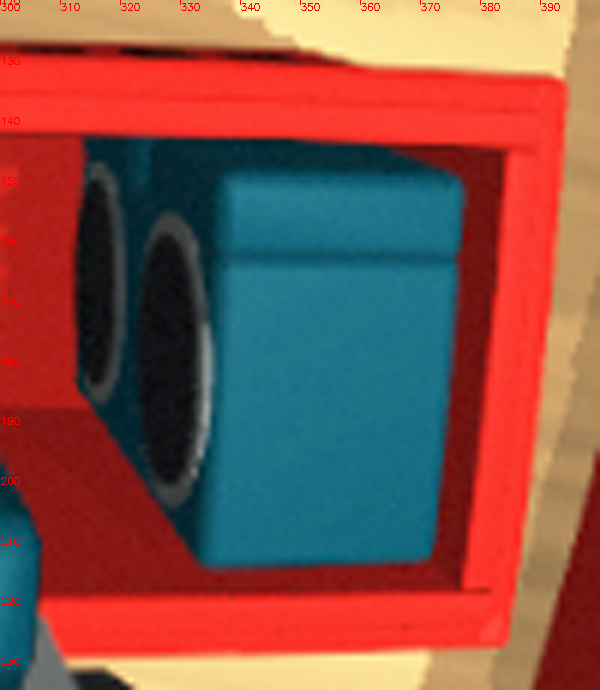

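```bash
python3 - <<'E'
from h import *
np.set_printoptions(precision=4,suppress=True)
def f(x0,a,b,z):return wplane('w14',x0+a/6-.42,120+b/6-.42,z)
I=[f(150,110,139,.116),f(150,143,591,.116),f(300,463,589,.116),f(300,506,148,.116)]
P=np.array([s[0] for s in I]);print(P,[s[1][2] for s in I],P.mean(0))
for i in range(4):
    d=P[(i+1)%4]-P[i];print('  len',np.linalg.norm(d),np.degrees(np.arctan2(d[1],d[0])))
c=P.mean(0);print('mark',c+-.02*np.array([-.1908,.9816,0]))
for q in [(525,128),(525,215)]: print(f(150,*q,.006))
N=[f(300,222,178,.116),f(300,200,568,.116),f(300,463,178,.116),f(300,432,558,.116)]
for s in N: print('neigh',s[0],s[1])
plan([.5061,.3075,.14],101)
E
```

```text
[[0.4847 0.2261 0.116 ]
 [0.5529 0.2394 0.116 ]
 [0.5165 0.4265 0.116 ]
 [0.4482 0.4128 0.116 ]] [np.float64(0.11603672380367322), np.float64(0.11608776166306028), np.float64(0.11636667037345458), np.float64(0.11532713424661947)] [0.5006 0.3262 0.116 ]
  len 0.06946633479406737 11.085303383898776
  len 0.1906022543535153 101.00406497766878
  len 0.06968555177910181 -168.63937903748305
  len 0.19026721822213954 -78.93030679613423
mark [0.5044 0.3066 0.116 ]
(array([0.4864, 0.2801, 0.006 ]), array([0.4727, 0.2852, 0.1161]))
(array([0.5039, 0.2833, 0.006 ]), array([0.4781, 0.2889, 0.1552]))
neigh [0.4625 0.3701 0.116 ] [0.4625 0.3701 0.1161]
neigh [0.5207 0.3822 0.116 ] [0.5247 0.3865 0.1033]
neigh [0.4542 0.407  0.116 ] [0.4549 0.4134 0.1017]
neigh [0.5124 0.4195 0.116 ] [0.5162 0.4261 0.1026]
t 18.05 pos [0.5073 0.3077 0.2211] F [ 0.0908  0.2097 -1.4091] w 0.03977993117991396 q [ 0.4346  0.3125  1.4773 -0.011   1.3567 -1.3258]
xaxis [ 0.     -0.0118 -0.9999] jaw deg 101.003490543494
shift [81.1  1.  -1.1] mm
yaw change -0.0034905434939958013 -> turn 0.0034905434939958013
```

Two views agree: the mark is at (0.5045, 0.3066). Descending partway and checking.

{"op": "play_rows", "data": {
  "plan": [
    [[1, 0, 0.0005, -0.001, 0], [1, 0.02, 0.001, -0.001, 0], [1, 0.04, 0.001, -0.001, 0], [1, 0.055, 0.001, -0.001, 0], [1, 0.07, 0.001, -0.001, 0], [1, 0.08, 0.001, -0.001, 0], [1, 0.08, 0.001, -0.001, 0], [1, 0.08, 0.001, -0.001, 0]]
  ]
}}

```text
clock: 18.85
position: [0.5065, 0.3077, 0.1414]
ee_rot: [0.704, -0.072, 0.704, 0.064]
contact_force: [0.7, -0.8, -2.5]
width: 0.0396
```

```bash
python3 - <<'E'
from h import *
np.set_printoptions(precision=4,suppress=True)
plan([.5060,.3074,.08],101)
grab('wrist','w15')
im=cv2.imread('pics/w15.png');cv2.imwrite('pics/w15b.png',cv2.resize(im,(800,600),interpolation=cv2.INTER_CUBIC))
E
python3 off.py w15
```

```text
t 18.85 pos [0.5065 0.3077 0.1414] F [ 0.7023 -0.7523 -2.4824] w 0.03959264915154111 q [ 0.4352  0.3667  1.6017 -0.0116  1.1776 -1.3231]
xaxis [ 0.0005 -0.0116 -0.9999] jaw deg 101.00328192292272
shift [61.4  0.5 -0.5] mm
yaw change -0.003281922922724334 -> turn 0.003281922922724334
0.03 429 x [-0.0321 -0.0319 -0.0316 -0.0309] y [-0.0178  0.      0.0187]
0.02 329 x [-0.0322 -0.032  -0.0318 -0.0312] y [-0.0179 -0.0002  0.0181]
0.01 277 x [-0.0323 -0.0321 -0.0319 -0.0313] y [-0.0184 -0.0003  0.0177]
0.0 206 x [-0.0324 -0.0323 -0.0321 -0.0315] y [-0.018  -0.0005  0.0169]
-0.02 336 x [-0.0321 -0.0316 -0.0303 -0.0284] y [-0.0198 -0.0048  0.0175]
-0.03 126 x [-0.0328 -0.0327 -0.0325 -0.0321] y [-0.0191 -0.0018  0.0162]
-0.05 37 x [-0.0328 -0.0328 -0.0327 -0.0325] y [-0.0187  0.0007  0.0153]
top 10118 [0.0384 0.0398 0.041 ] x -0.06682086654374672 0.018806127117786835 y -0.019203467014986153 0.0204715878460999 [-0.0182  0.0196]
```

View pics/w15b.png

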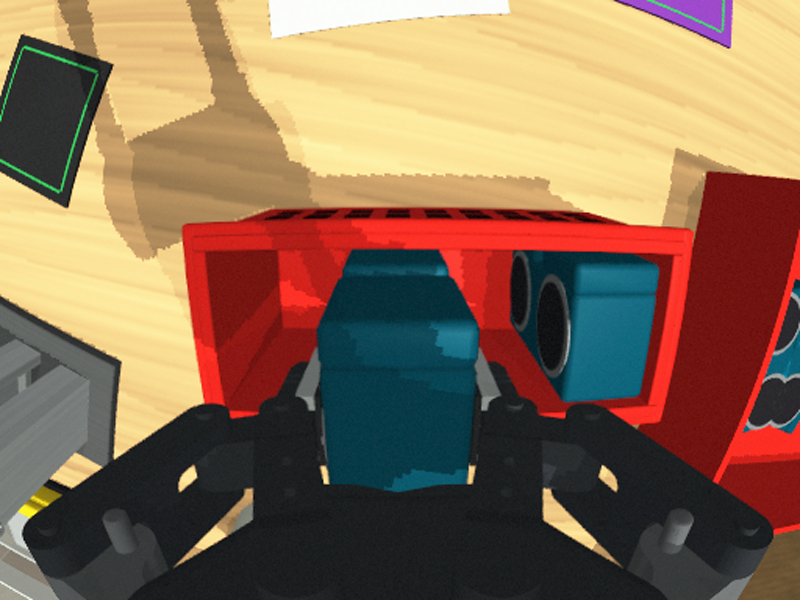

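The part's lower end is inside the lane, clear of both long walls, and the force is unchanged. Continuing down.

{"op": "play_rows", "data": {
  "plan": [
    [[1, 0.015, 0.0005, -0.0005, 0], [1, 0.03, 0.0005, -0.0005, 0], [1, 0.042, 0.0005, -0.0005, 0], [1, 0.052, 0.0005, -0.0005, 0], [1, 0.058, 0.0005, -0.0005, 0], [1, 0.061, 0.0005, -0.0005, 0], [1, 0.061, 0.0005, -0.0005, 0]]
  ]
}}

```text
clock: 19.6
position: [0.5063, 0.3076, 0.0807]
ee_rot: [0.704, -0.072, 0.704, 0.064]
contact_force: [0.4, 0.4, -0.4]
width: 0.0396
```

```bash
python3 - <<'E'
from h import *
np.set_printoptions(precision=4,suppress=True)
plan([.5060,.3074,.0765],101)
E
```

```text
t 19.6 pos [0.5063 0.3076 0.0807] F [ 0.3615  0.4325 -0.4347] w 0.039627654108262786 q [ 0.4351  0.4223  1.6815 -0.0124  1.0415 -1.3214]
xaxis [ 0.0012 -0.0113 -0.9999] jaw deg 101.00168052716069
shift [ 4.2 -0.1 -0.3] mm
yaw change -0.0016805271606870065 -> turn 0.0016805271606870065
```

{"op": "play_rows", "data": {
  "plan": [
    [[1, 0.001, 0, 0, 0], [1, 0.002, 0, 0, 0], [1, 0.003, 0, 0, 0], [1, 0.004, 0, 0, 0], [1, 0.004, 0, 0, 0]]
  ]
}}

```text
clock: 20.1
position: [0.5064, 0.3076, 0.0773]
ee_rot: [0.704, -0.072, 0.704, 0.064]
contact_force: [-1.1, -0.3, 3.1]
width: 0.0395
```

{"op": "play_rows", "data": {
  "plan": [
    [[1, 0.0005, 0, 0, 0], [1, 0.001, 0, 0, 0], [1, 0.001, 0, 0, 0]]
  ]
}}

```text
clock: 20.4
position: [0.5065, 0.3076, 0.0772]
ee_rot: [0.704, -0.072, 0.703, 0.064]
contact_force: [-2.3, -1.1, 6.8]
width: 0.0399
```

The part is on the floor (upward force at the expected 77 mm TCP height) and still gripped. Releasing with a limited opening.

{"op": "play_rows", "data": {
  "plan": [
    [[1, 0, 0, 0, 0], [0.5, 0, 0, 0, 0], [0.4, 0, 0, 0, 0], [0.3, 0, 0, 0, 0], [0.3, 0, 0, 0, 0], [0.3, 0, 0, 0, 0]]
  ]
}}

```text
clock: 21.0
position: [0.5065, 0.3076, 0.0771]
ee_rot: [0.704, -0.072, 0.703, 0.064]
contact_force: [-0.9, -0.1, -0.3]
width: 0.0599
```

```bash
python3 - <<'E'
from h import *
np.set_printoptions(precision=4,suppress=True)
plan([.506,.3075,.2],101)
grab('wrist','w16')
im=cv2.imread('pics/w16.png');cv2.imwrite('pics/w16b.png',cv2.resize(im,(800,600),interpolation=cv2.INTER_CUBIC))
E
```

```text
t 21.0 pos [0.5065 0.3076 0.0771] F [-0.8505 -0.0712 -0.2937] w 0.059854472780244396 q [ 0.4351  0.4258  1.6862 -0.0125  1.0322 -1.3214]
xaxis [ 0.0023 -0.0108 -0.9999] jaw deg 101.00678049020752
shift [-122.9   -1.4   -0.5] mm
yaw change -0.006780490207518142 -> turn 0.006780490207518142
```

View pics/w16b.png

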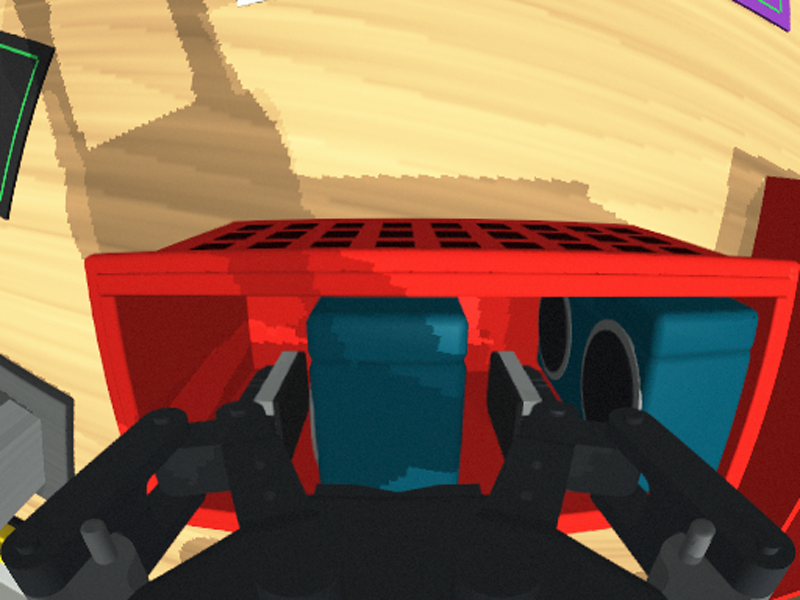

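The part stands between the opened pads, closer to the left one (gap at column 307) than the right one (490). I'll open a little more and shift toward the part's side before rising.

{"op": "play_rows", "data": {
  "plan": [
    [[0.15, 0, -0.002, 0, 0], [0.15, 0, -0.003, 0, 0], [0.15, 0, -0.003, 0, 0], [0.15, -0.02, -0.004, 0, 0], [0.15, -0.05, -0.004, 0, 0], [0.15, -0.09, -0.004, 0, 0], [0.15, -0.12, -0.004, -0.02, 0], [0.15, -0.16, -0.004, -0.05, 0], [0.15, -0.19, -0.004, -0.08, 0], [0.15, -0.19, -0.004, 0.08, 0], [0.15, -0.19, -0.004, 0.08, 0], [0.15, -0.19, -0.004, 0.08, 0]]
  ]
}}

```text
clock: 22.25
position: [0.5765, 0.3195, 0.269]
ee_rot: [0.705, -0.072, 0.702, 0.064]
contact_force: [0.6, 0.2, 0.9]
width: 0.0724
```

{"op": "play_rows", "data": {
  "plan": [
    [[0.15, 0, 0, 0.05, 0], [0.15, 0, 0, 0.05, 0], [0.15, 0, 0, 0.05, 0]]
  ]
}}

```text
clock: 22.55
position: [0.6262, 0.3288, 0.2673]
ee_rot: [0.704, -0.071, 0.703, 0.064]
contact_force: [-0.5, 0.4, -0.1]
width: 0.0725
```

```bash
python3 - <<'E'
from h import *
np.set_printoptions(precision=4,suppress=True)
plan([.62,.332,.28],101)
grab('wrist','w17');grab('scene','s17')
im=cv2.imread('pics/w17.png');cv2.imwrite('pics/w17b.png',cv2.resize(im,(800,600),interpolation=cv2.INTER_CUBIC))
im=cv2.imread('pics/s17.png');cv2.imwrite('pics/s17b.png',cv2.resize(im,(800,600),interpolation=cv2.INTER_CUBIC))
E
```

```text
t 22.55 pos [0.6262 0.3288 0.2673] F [-0.48    0.4034 -0.1437] w 0.07251659822931528 q [ 0.3907  0.4693  1.1163 -0.0105  1.5579 -1.3718]
xaxis [ 0.0023 -0.0104 -0.9999] jaw deg 100.99371384407189
shift [-12.7   4.2  -5.5] mm
yaw change 0.006286155928108883 -> turn -0.006286155928108883
```

View pics/w17b.png

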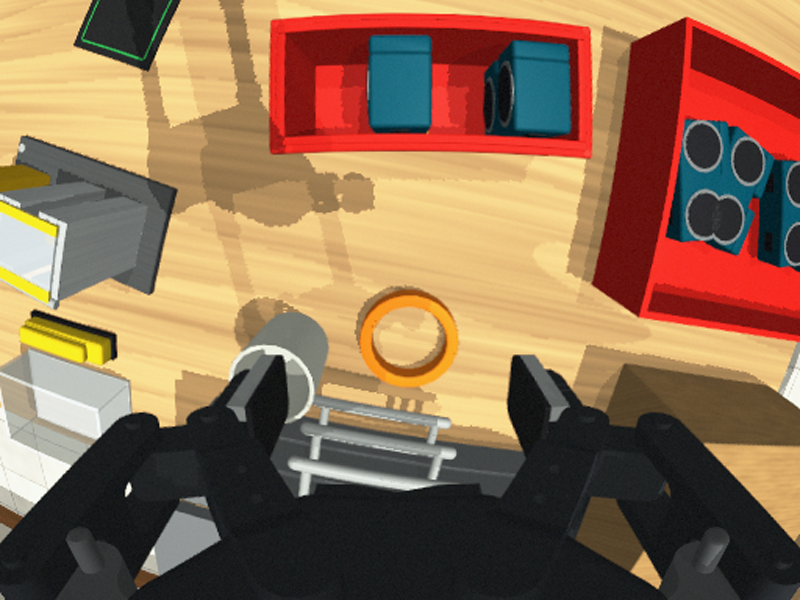

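View pics/s17b.png

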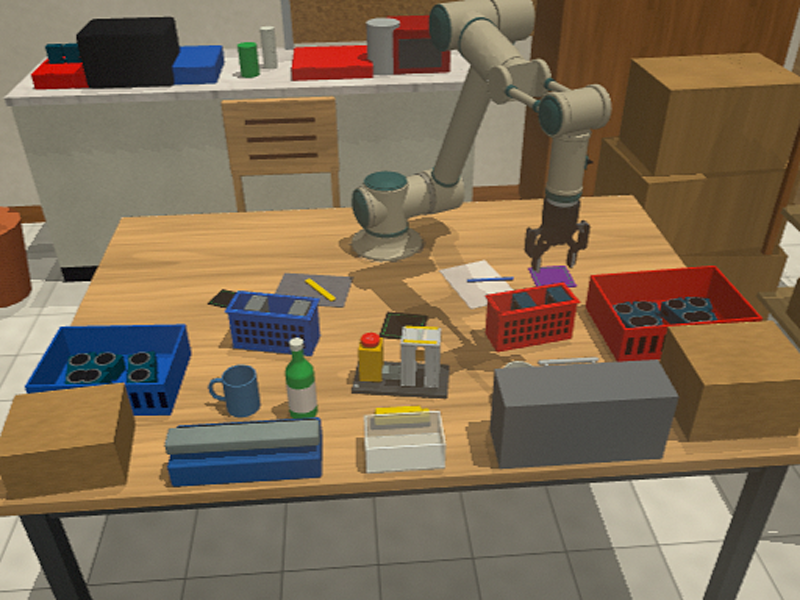

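The wrist view shows the part upright in the basket, its top at (370–431, 36–132), with the neighbour unmoved. The scene view shows the flap shut at (420,335). Checking the numbers.

```bash
python3 - <<'E'
from h import *
np.set_printoptions(precision=4,suppress=True)
ey=np.array([-.1908,.9816,0]);ex=np.array([.9816,.1908,0]);m=np.array([.5045,.3066,0])
P=[]
for u,v in [(370,37),(431,37),(431,131),(369,131),(400,80)]:
    a,b=wplane('w17',u*.64-.2,v*.64-.2,.116);P.append(a);print((a-m)@ex,(a-m)@ey,b)
c=np.mean(P[:4],0);print('centre in mark frame',(c-m)@ex,(c-m)@ey)
print('flap',world('s17','scene',420*.64,335*.64))
print(manip.get_state()['clock'],manip.get_state()['qd'])
E
```

```text
-0.02839492142837721 -0.0201188167818543 [0.4803 0.2813 0.1153]
-0.028341837860993882 0.018171606275347266 [0.4666 0.3191 0.0936]
0.0334760945958482 0.017999637019446943 [0.524  0.3356 0.0047]
0.03346434061521149 -0.0206799245239581 [0.5343 0.2833 0.0057]
0.0006895187094576706 -0.001311002521705509 [0.5054 0.3054 0.1161]
centre in mark frame 0.002550918980422157 -0.0011568745027545082
flap [0.6589 0.037  0.1371]
22.65 [ 0.0054 -0.0264  0.0092 -0.0018 -0.0035  0.0014]
```

Centre is within 2.6 mm across and 1.2 mm along the lane, top at 116 mm, flap level at 137 mm. The robot is clear. Handing in.

```bash
python3 - <<'E'
from rig import manip
print(manip.sign_off())
E
```

```text
the job is handed in; nothing more can be done
None
```

I finished the job and handed it in at about 22.7 s of the 72 s allowed; the hand-in gave no verdict.

**What I did:** I pressed the plunger to its stop with the fingers closed, which raised the part through the flap. I lifted it by its ±y sides, stood it in the middle of the larger black mat and let go. I then took it again by lens face and back and lowered it onto the yellow mark. I opened the gripper only after floor contact (3 to 7 N upward).

**Last checks:**

| Check | Measured | Limit |
|---|---|---|
| Part centre across the lane | 2.6 mm from the mark | 8 mm |
| Part centre along the lane | 1.2 mm from the mark | 16 mm |
| Height of the part's top | 116 mm, so it is on the floor | 8 mm |
| Flap surface height | 137 mm (level) and seen shut | 0.1 rad |

- **Orientation:** the lenses point towards the basket's −y, the same way as the goggle already there.
- **Bystanders:** none looks moved, including that goggle; I judged this from the pictures, not by measuring each one.

**Things that were off:**
- **Contact on the mat:** the set-down peaked at about 26 N of wrist force, within the limits.
- **Tool tilt:** the tool picked up about 0.01 rad, so the part hung tilted by up to about 0.02 rad and moved about 3 mm along the lane when released.
- **Mistyped row:** one row of the retreat had the wrong sign, so the arm began to move towards the robot before going the right way. It was above the basket and touched nothing.

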